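Reload the heavy-duty stapler

TASK

Reload the open heavy-duty stapler with the long staple strip: lay the strip in the channel, pushing the spring follower back with it so that it goes down fully home behind the low nose stop, let go, and then swing the cover rail down until it is fully shut. Work gently, never forcing the strip or the stapler, and leave everything else on the bench where it is.

Things in the scene. Friction and masses are not known exactly. Their poses are not given: they have to be found in the camera images.
- stapler: Heavy-duty stapler, fixed to the bench. Origin: centre of the base's underside, on the bench; x runs along it from the nose (-x) to the hinge (+x), z up. Grey base plate 290 x 66 x 12 mm, carrying an open-topped steel channel (see home). Two hinge cheeks stand at x = 80..120, y = +-(22..32) mm, up to z = 58 mm.
- home (a point): Channel floor point where the strip's origin belongs: x = -50, z = 20 mm of the stapler, axes alike. Channel: inside 16 mm wide, walls 4 mm thick, tops 14 mm above the floor with 1.5 mm lead-in, stapler x = -96..+76 mm. It has stiff side play: it sits up to 5.5 mm off this point along y and stays there (yields only to over 50 N). This offset is not measured: feel or look for it.
- nose_top (a point): Top of the low nose stop that closes the channel's front: stapler x = -96..-90 mm, top 6 mm above the channel floor (z = 26 mm over the bench), 8 mm below the wall tops. This point is on the stapler's centre line; the real stop shares the channel's side offset. The strip's front end rests against its inner face (x = -90 mm) when home.
- follower (a joint): Spring follower, a 13.5 mm wide dark block in the channel, top 46 mm over the bench. Value in m: 0 at rest (front face at stapler x = -35 mm), grows as pushed back toward the hinge, hard stop at 0.032. Pushes noseward with 2 N at 0, 6 N at 0.025, 7 N at 0.032. With a strip home it reads 0.025; the 7 mm to the stop are room to clear the nose stop.
- cover (a joint): Black U-shaped cover rail 190 mm long, 41 mm wide, on a stiff hinge that holds it where left (1 to 3 N at its tip moves it). Value in rad: 0 = shut, level over the channel; starts open at 1.5 to 1.75, about upright; stop at 1.9. Shut, its roof spans z = 47.5..51.5 mm over the bench, its thumb pad up to 54 mm. It cannot shut over a strip that is not down.
- cover_hinge (a point): Hinge line of the cover rail, at x = 95, z = 45 mm of the stapler, axis along the stapler's y. The rail spans 5 to 195 mm from it; its outer face lies 6.5 mm (thumb pad 9 mm) outside the line through the hinge.
- thumb_pad (a point): Centre of the outer face of the 28 mm long rubber thumb pad near the free end of the cover rail, 180.5 mm from the hinge. It faces up when the rail is shut, away from the nose when it stands open.
- strip: The long staple strip: rigid bright steel stick 80 mm long (x), 14 mm wide (y), 24 mm tall, 35 to 70 g, standing on its legs on the bench. Origin: centre of its underside. Both ends alike. When home only its upper 10 mm stand above the channel walls, so hold it by its upper 8 mm.
- short_strip: Bystander: shorter, lower staple strip (50 x 10 x 14 mm) for another stapler. Leave it.
- dish_a: Bystander: closed petri dish, 94 mm across, 16 mm tall, origin under its centre.
- dish_b: Bystander: closed petri dish like the other.
- jar: Bystander: glass jar of toothpicks, 68 mm across, 100 mm tall.
- basket: Bystander: blue plastic basket 130 x 200 x 55 mm.
- books: Bystander: two stacked books, 163 x 223 x 45 mm.
- magnifier: Bystander: hand magnifier, 56 mm lens at the origin, handle to +x, 130 mm long in all, 10 mm tall.
- pencil_box: Bystander: grey pencil box 180 x 60 x 25 mm.
Things that resemble listed ones, but are neither listed nor needed, are in the scene too. What is shaped like the strip but blue or orange is not meant.

How it is judged:
On the way:
1. the long strip is fully home in the channel, let go of, with the cover rail still open (x of strip in the frame of stapler between -0.0535 and -0.0465 m and y of strip in the frame of stapler between -0.0085 and 0.0085 m and z of strip in the frame of stapler below 0.0225 m and angle between the x axis of strip and the x axis of stapler, either way round below 0.08 rad and value of joint follower between 0.021 and 0.029 m and value of joint cover above 0.5 rad and contact force between the fingers and strip below 0.2 N), for 0.2 s.
At the end, for the whole second after the job is handed in: The long strip rests in the channel: underside within 2.5 mm of the floor, lengthwise within 3.5 mm of home, sideways within 8.5 mm of the stapler's centre line, in line within 0.08 rad, follower against its rear end (0.021 to 0.029 m); the cover rail is shut to within 0.05 rad (value of joint cover below 0.05 rad and x of strip in the frame of stapler between -0.0535 and -0.0465 m and y of strip in the frame of stapler between -0.0085 and 0.0085 m and z of strip in the frame of stapler below 0.0225 m and angle between the x axis of strip and the x axis of stapler, either way round below 0.08 rad and value of joint follower between 0.021 and 0.029 m and linear speed of strip below 0.01 m/s); the robot touches nothing.
It fails at once if the strip is forced: more than 20 N between the strip and the stapler (contact force between strip and stapler above 20 N).
It fails at once if the robot presses on the stapler with more than 25 N (contact force between the arm and stapler above 25 N).
It fails at once if the fingers press on the stapler with more than 25 N (contact force between the fingers and stapler above 25 N).
It fails at once if a bystander is shoved more than 20 mm (distance of any of short_strip, dish_a, dish_b, jar, basket, books, magnifier, pencil_box from where it was at the start of the episode above 0.02 m).
It also fails if it takes over 72 s, if anything falls off the work surface, if the arm or the gripper's body presses on something with over 40 N, if the wrist force passes 120 N, or if a joint passes its speed limit or range.

ROBOT

A 6-joint arm with a two-finger parallel gripper is mounted at the origin on the work surface. World frame = base frame: x ahead of the robot, y to its left, z up, the work surface at z = 0. Lengths are in m, angles in rad, forces in N, time in s.
With the tool pointing down it reaches from about 0.325 to 0.85 m from the base axis. Payload 4.4 kg.
Tool frame: the origin (TCP) lies at the very end of the fingers, on their centre line; the grasp point (between the pads) lies 19 mm behind it; z points along the fingers, y is the direction in which the jaws open and shut (so a half turn about z gives the same grasp; the last joint's range is limited). The gripper opens to 94 mm and grips with 3 to 60 N. Pads are 16 mm wide; open, the fingers measure 119 mm over their backs; the gripper's body (75 mm by 177 mm) begins 78 mm behind the grasp point.
Start: joints at [1.062, 0.207, 1.542, -0, 1.393, -0.15], TCP at [0.201, 0.539, 0.205] pointing down, gripper open.
Joint ranges: [-2.73, 2.73], [-0.86, 2.22], [0.23, 2.46], [-1.11, 4.25], [0.08, 2.63], [-2.82, 2.82]. Speed limits (rad/s): [2.79, 2.79, 3.14, 3.14, 3.14, 3.14].

INTERFACE

Orientations are given as a unit quaternion [w, x, y, z].
In Python, from cell import * gives the robot as it stands.
- The arm moves only by the shell command python3 -m handwheel 'ROWS'. ROWS is JSON, a list of rows, each an object with "dp": the shift along the tool's x, y, z in units of 0.15 m (1.0 is 0.15 m), a list of three; "delta_rot": the turn, a rotation vector about the tool's x, y, z in units of 120 degrees (1.0 is 120 degrees), a list of three; "fingers": the opening, from -1 (shut) to 1 (fully open). In form: [{"dp": [dx, dy, dz], "delta_rot": [ax, ay, az], "fingers": fingers}, ...]. A call has 1 to 20 rows; each row is the pose to reach, as a shift and turn from the pose measured when the call began, along the tool's axes at that moment; what a row does not reach only later rows make up. A row lasts 1/12 s, in which the tool goes at most 41.7 mm and 7.16 degrees, less where a joint would pass 70% of its speed; a pose out of reach is approached as far as the arm can. A call with a number of a shift or a turn outside -1 to 1 is refused whole. A call with a gripper value outside its range is refused whole. The fingers move at their own pace and stop on an object; the grip force is fixed at half the most. Time passes only in rows, so rows that repeat a pose let the fingers close. It gives the time, the measured TCP pose, the force and the opening at its end, in the units of the state.
- sense(): the state, without advancing time (a new reading comes with each control period).
- read_camera(name): name is "scene" or "top"; returns a dict with "frame" (384x512x3 uint8, red, green, blue), "depth" (384x512 float32, m along the optical axis (not along the pixel's ray), 0 where there is no reading), "fx", "fy", "cx", "cy" (pixels), "position" and "rotation" of the camera in the world. Camera axes: x right, y up, looking along -z (the intrinsics and any distortion apply to the point x, -y, -z); pixel columns grow to the right and rows downward; lengths in m; the calibration is good to about 2 mm. A picture is of the moment at which its call begins.
- finish_job(): hands the job in, once; it reports no verdict.
Trained networks look in a picture, given as the dict that the camera call returned (one of the last four; its "shot" number tells which), for a name from the list of things; names that differ only in an ending like _2 or _b are one class to them, and where a whole thing is asked for, a point or a joint stands for the part that bears it (a point fixed in the world has none). Each returns a list of dicts, best first, with "confidence" (0 to 1); they miss things now and then, are a little off and sometimes report something else, mostly with a low value. They report only what shows in the picture. A call takes as long as a camera call. They do not tell look-alikes from the thing itself.
- spot_in(picture, name): "location" ([column, row] as shares, 0 to 1, of the picture: columns of its width, rows of its height, amid what is visible of it).
- trace(picture, name): "region" (384x512 bool, what is visible of it) and "location" ([column, row] as shares, 0 to 1, of the picture: columns of its width, rows of its height, amid what is visible of it).
The state is a dict: "time_s": time; "q": joint angles; "joint_vel": joint speeds; "joint_torque": joint torques, N m; "tcp_pos": TCP position; "tcp_rot": TCP orientation; "force": force on the tool from outside, world axes, zero at the start; "wrist_torque": the same for the moment, N m; "finger_gap": finger opening in m.
Only numpy, scipy, OpenCV 4.12 (cv2) and the standard library are available. Lean on these libraries where they do the work, as an engineer would, in place of code of your own. Each camera call takes 0.05 s, during which the arm holds its last target. There are 200 camera calls.

## Working session

There is one attempt and no reset: what is moved stays moved. The work goes in short steps, Python scripts to look and compute and a shell command to move; the robot and the scene stay as the last step left them, time stands still between calls to the robot, and variables do not carry over. Pictures are saved under pics/ and viewed, about 8 in all and at most 12, crops included, and the job is handed in when it is done.

```bash
mkdir -p pics; ls; cat > h.py <<'E'
from cell import *
import numpy as np, cv2
from scipy.spatial.transform import Rotation as R
def Rm(c):
    r=np.array(c["rotation"],float)
    return r if r.shape==(3,3) else R.from_quat(np.r_[r[1:],r[0]]).as_matrix()
def cloud(c):
    v,u=np.mgrid[0:384,0:512]; d=c["depth"]
    P=np.stack([(u-c["cx"])/c["fx"]*d,-(v-c["cy"])/c["fy"]*d,-d],-1)
    return P@Rm(c).T+np.array(c["position"])
def save(c,n,box=None,s=1):
    im=c["frame"][...,::-1]
    if box: im=im[box[1]:box[3],box[0]:box[2]]
    cv2.imwrite("pics/"+n,cv2.resize(im,None,fx=s,fy=s,interpolation=cv2.INTER_CUBIC))
def tool(dw,rotw=None):
    s=sense(); q=s["tcp_rot"]; M=R.from_quat(np.r_[q[1:],q[0]])
    return M.inv().apply(dw)/0.15
E
python3 - <<'E'
from h import *
import pickle
d={}
for n in("scene","top"):
    c=read_camera(n); d[n]=c; save(c,n+"0.png",None,1.5)
    print(n,{k:c[k] for k in c if k not in("frame","depth")})
    for t in("stapler","strip","cover","follower","short_strip"):
        for r in spot_in(c,t)[:5]: print(t,np.round(np.array(r["location"])*[512,384]),round(r["confidence"],2))
    P=cloud(c); 
pickle.dump(d,open("c0.pkl","wb"))
print(sense())
E
```

```text
pics
scene {'fx': 374.824078698056, 'fy': 374.824078698056, 'cx': 257.1055718037658, 'cy': 191.96203438100233, 'position': array([ 1.35552083, -0.26474273,  0.81192865]), 'rotation': array([0.70152432, 0.31881387, 0.25623123, 0.5835811 ]), 'shot': 1}
stapler [292. 178.] 0.67
strip [110. 197.] 0.81
strip [186. 222.] 0.79
strip [177. 165.] 0.66
strip [ 96. 225.] 0.53
strip [264. 212.] 0.43
cover [292. 138.] 0.66
follower [295. 194.] 0.42
follower [296. 178.] 0.25
short_strip [292. 180.] 0.19
top {'fx': 353.91394367377154, 'fy': 353.91394367377154, 'cx': 254.1025383190813, 'cy': 193.55135434054088, 'position': array([ 0.38015144, -0.12602221,  1.23196563]), 'rotation': array([ 0.70569158,  0.05533918, -0.03373788, -0.70554852]), 'shot': 2}
stapler [215. 206.] 0.58
strip [398. 192.] 0.65
strip [323. 188.] 0.63
strip [252. 185.] 0.52
strip [203. 132.] 0.5
cover [210. 229.] 0.44
{'time_s': 0.6, 'q': array([ 1.06252159e+00,  2.06592000e-01,  1.54148423e+00, -8.86950105e-06,
        1.39350190e+00, -1.50518194e-01]), 'joint_vel': array([ 1.33319693e-03,  3.97755414e-04, -1.58775573e-03, -1.69772851e-05,
       -5.72033535e-04,  3.52566371e-04]), 'joint_torque': array([ 2.91785509e-04, -3.70633292e+01, -2.81592160e+01,  6.97335228e-02,
        2.79433845e-02, -1.84124656e-05]), 'tcp_pos': array([0.20137778, 0.53859345, 0.20545871]), 'tcp_rot': array([6.47917271e-06, 1.77925087e-01, 9.84044035e-01, 5.45827342e-06]), 'force': array([0.954241  , 0.04826757, 0.32012206]), 'wrist_torque': array([ 0.00687055, -0.01511292,  0.02515487]), 'finger_gap': 0.09378907511651981}
```

View pics/scene0.png

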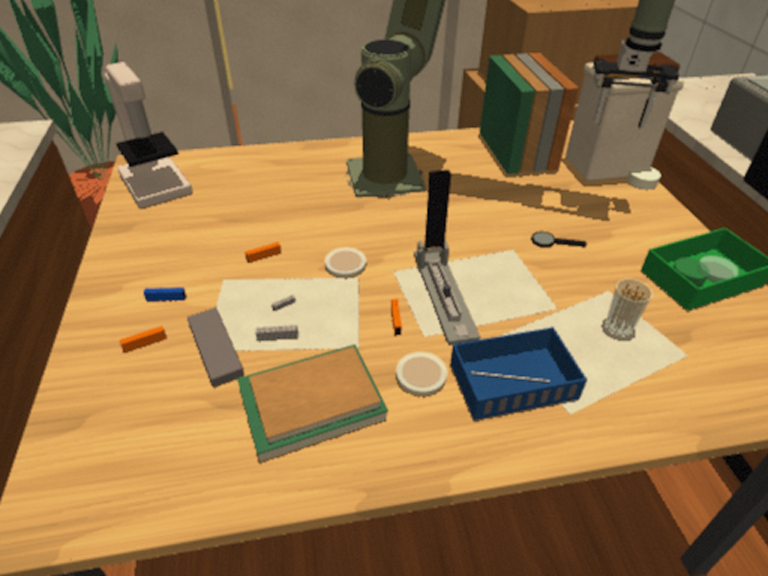

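View pics/top0.png

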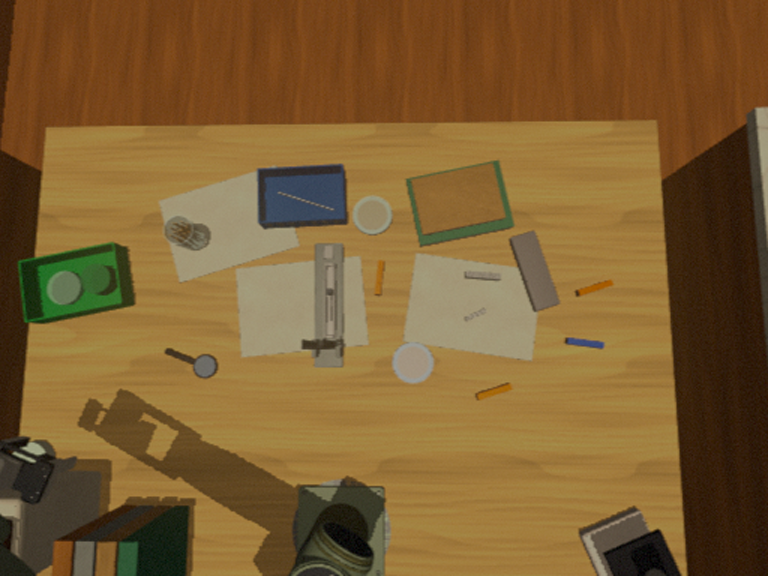

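Strip-like things in the top picture (768 px wide): grey long (482,275), grey short (474,314), orange (380,277), (594,288) and (493,391), blue (584,343). The long grey steel one at (482,275) fits the description. The stapler's nose points up in the picture (world +x), and its hinge is near the robot at (323,345). I'll confirm both in crops and measure.

```bash
python3 - <<'E'
from h import *
import pickle
d=pickle.load(open("c0.pkl","rb"))
t=d["top"]; s=d["scene"]
a=cv2.resize(t["frame"][150:260,190:350],None,fx=5,fy=5,interpolation=cv2.INTER_CUBIC)[:,:,::-1]
b=cv2.resize(s["frame"][190:240,150:230],None,fx=4,fy=4,interpolation=cv2.INTER_CUBIC)[:,:,::-1]
a[-200:, -320:]=b; cv2.imwrite("pics/crop1.png",a)
P=cloud(t)
print("table z",np.median(P[240:250,300:330,2]))
# strip: 
def rect(m,name):
    q=P[m]; r=cv2.minAreaRect((q[:,:2]*1000).astype(np.float32)); print(name,m.sum(),np.round(r[0],1),np.round(r[1],1),round(r[2],1),"z",np.round(np.percentile(q[:,2],[5,50,95]),4))
v,u=np.mgrid[0:384,0:512]
m=(abs(u-321)<16)&(abs(v-184)<8)&(P[...,2]>0.014); rect(m,"strip")
m=(abs(u-219)<16)&(abs(v-204)<48)&(P[...,2]>0.006); rect(m,"stapler+")
m2=m&(P[...,2]<0.017); rect(m2,"base")
np.set_printoptions(linewidth=250,suppress=True)
Z=(P[160:248,206:234,2]*1000).astype(int)
for i in range(0,88,2): 
  print(160+i,Z[i], np.round(P[160+i,206,:2],3))
c=P[(P[...,2]>0.06)&(abs(u-218)<20)&(abs(v-225)<25)];print("cover",c.shape,c.min(0),c.max(0))
Q=cloud(s)
for (x0,x1,y0,y1) in[(275,305,100,180)]:
    q=Q[y0:y1,x0:x1].reshape(-1,3); f=s["frame"][y0:y1,x0:x1].reshape(-1,3).max(1)<40
    q=q[f]; 
    for z in np.arange(.04,.28,.02):
        k=q[abs(q[:,2]-z)<.01]
        if len(k): print(round(z,2),len(k),np.round(np.median(k,0),4),np.round(k[:,1].min(),3),np.round(k[:,1].max(),3))
E
```

```text
table z -6.491806347275197e-05
strip 105 [ 496.8 -227.1] [ 62.2 302.4] 37.5 z [0.0178 0.0236 0.0276]
stapler+ 1641 [508.7   1.7] [293.8 212.2] 9.0 z [0.0086 0.0135 0.142 ]
base 1075 [499.5  32.5] [304.5 103.2] 0.2 z [0.0081 0.0119 0.0156]
160 [-1  1 -1  0 -2  0  1  1 -4  1 -1  0  1  0 -5  1  0  2  0  1  0  0  2 -1 -1  0  0 -2] [0.658 0.084]
162 [ 0  0 -1 -5  0 12  8 10  9 11  7 13 12  9 11 13 11 16 12 12  9 13  9  2 -1  0  0  1] [0.65  0.084]
164 [ 1  0  7  0 11 11 10 10 11 14 10 12 12 13 19 10 12 15 12 11 14 12  9  0 -1  3 -1  1] [0.642 0.083]
166 [-2 -3  0 -3  8 14 11 11 10 13 15 12 12  9 16 10 14  9 13 11 11  9 12  1  0  0  1  4] [0.636 0.084]
168 [-1  0 -3 -1 11 12  9 13 11 11 14 14 13 10  9 15 15 13 13 10 13 10  9 -4 -1 -5  2 -1] [0.628 0.083]
170 [-1  0  5 -4  9 14 10 12 13  9 10 12 15 15 14 12 13 10 13 15 10 13 10  0  0 -2 -2  3] [0.621 0.083]
172 [ 3  4 -2  0 11 12 14 14  7 11 14 11  9 13 11  8 16 13 10 12 13  8 11 -2  0  0  3  3] [0.613 0.082]
174 [-2  0  1 -4 10  8 11 15 12 13 16 15 12 13 13 10 13 12 11  9 12 12  9  1  0 -1  0  0] [0.607 0.083]
176 [ 0 -4  0  0  7 15  8 12 
[... 4176 characters left out ...]
15  7 17  9 12 13 12 10  7 12  5  9  9  9 13  9  7 -1 -3  4 -1  0] [0.361 0.078]
246 [ 0  1  0 -4  1 -2 -1  0  1  2  0 -1 -4 -1 -3  4 -1 -2  0  2 -1  1  0 -2 -2 -1  0 -1] [0.354 0.078]
cover (145, 3) [ 0.38015144 -0.12602221  0.06010311] [0.42064034 0.06182941 1.23196563]
0.06 42 [0.402  0.0386 0.0608] 0.015 0.053
0.08 60 [0.403  0.0363 0.0797] 0.013 0.053
0.1 64 [0.4027 0.0348 0.101 ] 0.014 0.053
0.12 58 [0.4017 0.0373 0.1205] 0.014 0.053
0.14 68 [0.402  0.0337 0.1406] 0.013 0.054
0.16 67 [0.4018 0.0353 0.1605] 0.014 0.053
0.18 66 [0.401  0.0354 0.1809] 0.014 0.053
0.2 74 [0.4012 0.0338 0.1989] 0.014 0.053
0.22 79 [0.4014 0.0362 0.2197] 0.014 0.053
0.24 48 [0.4013 0.0314 0.2355] 0.014 0.053
```

View pics/crop1.png

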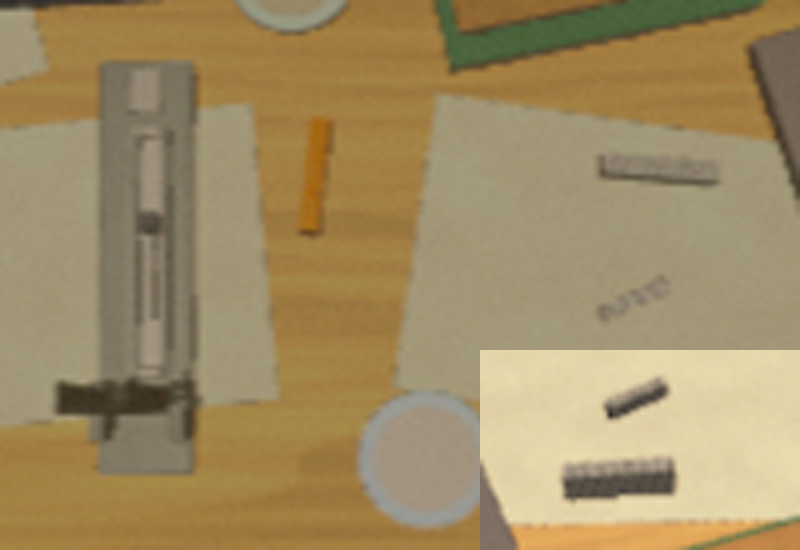

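```bash
python3 - <<'E'
from h import *
import pickle
d=pickle.load(open("c0.pkl","rb"))
np.set_printoptions(suppress=True,precision=4)
for nm,su,sv in(("top",321,184),("scene",185,221)):
    c=d[nm];P=cloud(c);ok=c["depth"]>0.1;Z=P[...,2]
    v,u=np.mgrid[0:384,0:512]
    near=ok&(abs(P[...,0]-0.575)<.06)&(abs(P[...,1]+.235)<.08)
    m=near&(Z>.015)&(Z<.035)
    r=cv2.minAreaRect((P[m][:,:2]*1000).astype(np.float32)); print(nm,"strip",m.sum(),r,P[m].mean(0),np.percentile(Z[m],[10,50,90]))
    mt=near&(Z>.021)&(Z<.03)
    xy=P[mt][:,:2]; mu=xy.mean(0); w,V=np.linalg.eigh(np.cov(xy.T)); e=V[:,1]; t=(xy-mu)@V; print("  top pca",mu,np.degrees(np.arctan2(e[1],e[0])),t.min(0),t.max(0))
    if nm=="top":
        # base edges: per row left/right boundary in image, median
        L=[];Rr=[];CL=[];CR=[]
        for row in range(164,244):
            if 222<row<238: continue
            cols=np.where(ok[row]&(Z[row]>.006)&(u[row]>202)&(u[row]<236))[0]
            for col,lst,side in((cols.min(),L,-.5),(cols.max(),Rr,.5)):
                dd=c["position"][2]-.012
                lst.append(np.array([(col+side-c["cx"])/c["fx"]*dd,-(row-c["cy"])/c["fy"]*dd,-dd])@Rm(c).T+c["position"])
            if 176<=row<222:
                cols=np.where(ok[row]&(Z[row]>.027)&(u[row]>214)&(u[row]<228))[0]
                dd=c["position"][2]-.034
                for col,lst,side in((cols.min(),CL,-.5),(cols.max(),CR,.5)):
                    lst.append(np.array([(col+side-c["cx"])/c["fx"]*dd,-(row-c["cy"])/c["fy"]*dd,-dd])@Rm(c).T+c["position"])
        for n,l in(("L",L),("R",Rr),("CL",CL),("CR",CR)):
            l=np.array(l); p=np.polyfit(l[:,0],l[:,1],1); print(n,"slope",p[0],"y at x=.508",np.polyval(p,.508),np.std(l[:,1]-np.polyval(p,l[:,0])))
    m=ok&(Z>.006)&(Z<.02)&(abs(P[...,0]-.508)<.17)&(abs(P[...,1]-.034)<.04)
    print("base x range",np.percentile(P[m][:,0],[0,.5,99.5,100]),"y",np.percentile(P[m][:,1],[0,.5,99.5,100]))
    for y in(.01,.06):
        mm=m&(abs(P[...,1]-y)<.01);print(y,P[mm][:,0].min(),P[mm][:,0].max())
    m=ok&(Z>.041)&(Z<.05)&(abs(P[...,0]-.53)<.03)&(abs(P[...,1]-.034)<.03)
    print("foll",m.sum(),P[m].mean(0),P[m].min(0),P[m].max(0))
    m=ok&(Z>.03)&(Z<.038)&(abs(P[...,0]-.52)<.09)&(abs(P[...,1]-.034)<.025)
    print("walls",m.sum(),P[m].mean(0),P[m].min(0),P[m].max(0))
    # wall tops parallax-free centroid per x
    m=ok&(Z>.052)&(Z<.066)&(abs(P[...,0]-.41)<.04)&(abs(P[...,1]-.034)<.05)
    print("cheeks",m.sum(),P[m].min(0),P[m].max(0))
E
```

```text
top strip 37 ((572.9962158203125, -298.575927734375), (27.962663650512695, 14.205686569213867), 89.27699279785156) [ 0.5715 -0.2979  0.0236] [0.021  0.0234 0.0266]
  top pca [ 0.5717 -0.2968] 89.20415529792088 [-0.0084 -0.0152] [0.0058 0.0123]
L slope 0.006543949687442014 y at x=.508 0.06575767502993121 0.003986762787086168
R slope -0.0022322323886000465 y at x=.508 -0.001826104998253791 0.004664465922370215
CL slope -0.012175303324109685 y at x=.508 0.03812858591005913 0.0008319976984843918
CR slope -0.0017360615236460557 y at x=.508 0.014090072515174488 7.169130703311976e-18
base x range [0.3607 0.3608 0.6477 0.6518] y [-0.0019  0.0006  0.0673  0.0705]
0.01 0.36084975246632983 0.6517985488679243
0.06 0.36072784068662356 0.6480664419163742
foll 15 [0.5314 0.0281 0.045 ] [0.5253 0.0222 0.0424] [0.5365 0.0331 0.0493]
walls 126 [0.5063 0.0258 0.0334] [0.4316 0.016  0.0302] [0.5971 0.0403 0.0376]
cheeks 60 [ 0.3844 -0.0001  0.0521] [0.4208 0.0632 0.0646]
scene strip 69 ((569.9971313476562, -297.738037109375), (34.71809768676758, 18.198074340820312), 88.32561492919922) [ 0.572  -0.2966  0.0234] [0.0173 0.0247 0.0269]
  top pca [ 0.5709 -0.2961] 86.10630639680126 [-0.0081 -0.0193] [0.0103 0.0156]
base x range [0.3594 0.3704 0.6486 0.6495] y [0.001  0.0015 0.0691 0.0708]
0.01 0.3593574918241418 0.6494836023215315
0.06 0.37249367002824496 0.6495375794422517
foll 18 [0.5307 0.0311 0.0465] [0.5237 0.0244 0.0427] [0.5364 0.0376 0.0493]
walls 143 [0.5161 0.0298 0.0341] [0.4308 0.0181 0.0301] [0.5951 0.0442 0.0378]
cheeks 91 [0.3854 0.0025 0.052 ] [0.424  0.0659 0.0658]
```

The crop confirms the plain steel long strip at crop (660,168). The channel is visibly shifted to one side on its base. My window clipped the strip, so I'll redo that measurement.

```bash
python3 - <<'E'
from h import *
import pickle
np.set_printoptions(suppress=True,precision=4)
d=pickle.load(open("c0.pkl","rb"))
for nm in("top","scene"):
    c=d[nm];P=cloud(c);ok=c["depth"]>0.1;Z=P[...,2]
    m=ok&(abs(P[...,0]-0.572)<.035)&(abs(P[...,1]+.335)<.08)&(Z>.018)&(Z<.032)
    m=cv2.morphologyEx(m.astype(np.uint8),cv2.MORPH_CLOSE,np.ones((3,3)))>0
    m&=ok&(Z>.012)&(Z<.035)
    xy=P[m][:,:2]; r=cv2.minAreaRect((xy*1000).astype(np.float32)); mu=xy.mean(0); w,V=np.linalg.eigh(np.cov(xy.T)); e=V[:,1]; t=(xy-mu)@V
    print(nm,m.sum(),r,mu,np.degrees(np.arctan2(e[1],e[0])),t.min(0),t.max(0))
s=sense();q=s["tcp_rot"];print(R.from_quat(np.r_[q[1:],q[0]]).as_matrix())
E
```

```text
top 131 ((580.1573486328125, -349.5789489746094), (41.94132614135742, 131.2016143798828), 3.1608433723449707) [ 0.574  -0.3447] 98.59935459474555 [-0.0211 -0.072 ] [0.0216 0.0605]
scene 191 ((581.1516723632812, -347.1741027832031), (51.23017120361328, 135.3368682861328), 2.5345280170440674) [ 0.5743 -0.3401] 98.57889584477783 [-0.0253 -0.0771] [0.0267 0.0607]
[[-0.9367  0.3502  0.    ]
 [ 0.3502  0.9367  0.    ]
 [-0.      0.     -1.    ]]
```

```bash
python3 - <<'E'
from h import *
import pickle
np.set_printoptions(suppress=True,precision=4,linewidth=200)
d=pickle.load(open("c0.pkl","rb"))
for nm,su,sv in(("top",321,184),("scene",185,221)):
    c=d[nm];P=cloud(c);ok=c["depth"]>0.1;Z=P[...,2]
    m=(ok&(Z>.012)&(Z<.035)).astype(np.uint8)
    n,l=cv2.connectedComponents(m,connectivity=8); k=l==l[sv,su]; print(nm,n,l[sv,su],k.sum(),P[sv,su])
    for lo in(.012,.019):
        mm=k&(Z>lo); xy=P[mm][:,:2]; r=cv2.minAreaRect((xy*1000).astype(np.float32)); w,V=np.linalg.eigh(np.cov(xy.T)); e=V[:,1]; mu=xy.mean(0);t=(xy-mu)@V
        print(mm.sum(),np.array(r[0]),np.array(r[1]),r[2],"pca",mu,np.degrees(np.arctan2(e[1],e[0])),t.min(0),t.max(0))
E
```

```text
top 100 27 106 [ 0.5659 -0.3186  0.024 ]
106 [ 569.4788 -321.6824] [79.1434 14.4372] 84.49549102783203 pca [ 0.5691 -0.3217] 84.88330940575096 [-0.0079 -0.0395] [0.0068 0.0396]
95 [ 569.4481 -322.0013] [75.8603 14.4372] 84.49549102783203 pca [ 0.5696 -0.3215] 85.75526592536453 [-0.0079 -0.0384] [0.0073 0.0373]
scene 75 58 182 [ 0.571  -0.3191  0.0178]
182 [ 568.238  -319.7822] [78.812  18.6929] 85.76643371582031 pca [ 0.5706 -0.3197] 85.49571790271872 [-0.0071 -0.0397] [0.0119 0.0391]
136 [ 568.0562 -319.7687] [78.812  18.3283] 85.76643371582031 pca [ 0.5695 -0.32  ] 85.59659495029071 [-0.0076 -0.0393] [0.0107 0.0395]
```

```bash

python3 -m handwheel '[{"dp":[-1,-1,-1],"delta_rot":[0,0,0],"fingers":0},{"dp":[-1,-1,-1],"delta_rot":[0,0,0],"fingers":0},{"dp":[-1,-1,-1],"delta_rot":[0,0,0],"fingers":0},{"dp":[-1,-1,-1],"delta_rot":[0,0,0],"fingers":0},{"dp":[-1,-1,-1],"delta_rot":[0,0,0],"fingers":0},{"dp":[-1,-1,-1],"delta_rot":[0,0,0],"fingers":0},{"dp":[-1,-1,-1],"delta_rot":[0,0,0],"fingers":0},{"dp":[-1,-1,-1],"delta_rot":[0,0,0],"fingers":0}]'; python3 -c "
from h import *
s=sense();print(s['q'],s['tcp_pos'])"
python3 -m handwheel '[{"dp":[-1,-1,-0.2],"delta_rot":[0,0,0],"fingers":0},{"dp":[-1,-1,-0.2],"delta_rot":[0,0,0],"fingers":0},{"dp":[-1,-1,-0.2],"delta_rot":[0,0,0],"fingers":0},{"dp":[-1,-1,-0.2],"delta_rot":[0,0,0],"fingers":0},{"dp":[-1,-1,-0.2],"delta_rot":[0,0,0],"fingers":0},{"dp":[-1,-1,-0.2],"delta_rot":[0,0,0],"fingers":0},{"dp":[-1,-1,-0.2],"delta_rot":[0,0,0],"fingers":0}]'; python3 -c "
from h import *
s=sense();print(s['q'],s['tcp_pos'])"
```

```text
time_s: 1.27
tcp_pos: [0.2912, 0.345, 0.3584]
tcp_rot: [0.002, 0.18, 0.984, 0.002]
force: [-0.2, 0.0, 1.1]
finger_gap: 0.0477
[ 6.77694191e-01 -1.46372944e-01  1.59525330e+00 -4.29964988e-05
  1.68638597e+00 -5.31484948e-01] [0.29117394 0.34498577 0.35836325]
time_s: 1.85
tcp_pos: [0.3789, 0.1506, 0.3867]
tcp_rot: [0.001, 0.182, 0.983, 0.002]
force: [0.2, 0.2, -0.0]
finger_gap: 0.0474
[ 0.16214331 -0.24695561  1.62238696  0.0036522   1.76280703 -1.04235524] [0.37894571 0.15057515 0.38673965]
```

```bash

python3 -m handwheel '[{"dp":[-1,-1,0],"delta_rot":[0,0,0],"fingers":0},{"dp":[-1,-1,0],"delta_rot":[0,0,0],"fingers":0},{"dp":[-1,-1,0],"delta_rot":[0,0,0],"fingers":0},{"dp":[-1,-1,0],"delta_rot":[0,0,0],"fingers":0},{"dp":[-1,-1,0],"delta_rot":[0,0,0],"fingers":0},{"dp":[-1,-1,0],"delta_rot":[0,0,0],"fingers":0},{"dp":[-1,-1,0],"delta_rot":[0,0,0],"fingers":0}]'
python3 -m handwheel '[{"dp":[-1,-1,0],"delta_rot":[0,0,0.617],"fingers":0},{"dp":[-1,-1,0],"delta_rot":[0,0,0.617],"fingers":0},{"dp":[-1,-1,0],"delta_rot":[0,0,0.617],"fingers":0},{"dp":[-1,-1,0.8],"delta_rot":[0,0,0.617],"fingers":0},{"dp":[-1,-1,0.8],"delta_rot":[0,0,0.617],"fingers":0},{"dp":[-1,-1,0.8],"delta_rot":[0,0,0.617],"fingers":0},{"dp":[-1,-1,0.8],"delta_rot":[0,0,0.617],"fingers":0},{"dp":[-1,-1,0.8],"delta_rot":[0,0,0.617],"fingers":0},{"dp":[-1,-1,0.8],"delta_rot":[0,0,0.617],"fingers":0},{"dp":[-1,-1,0.8],"delta_rot":[0,0,0.617],"fingers":0},{"dp":[-1,-1,0.8],"delta_rot":[0,0,0.617],"fingers":0},{"dp":[-1,-1,0.8],"delta_rot":[0,0,0.617],"fingers":0}]'
cat > go.py <<'E'
# offsets from now to target TCP position (m) / yaw (deg) of tool y, in handwheel units
import sys; from h import *
a=[float(x) for x in sys.argv[1:]]
s=sense();q=s["tcp_rot"];M=R.from_quat(np.r_[q[1:],q[0]])
T=np.array(a[:3]); yy=np.radians(a[3]); ty=np.array([np.cos(yy),np.sin(yy),0])
if ty@M.as_matrix()[:,1]<0: ty=-ty
tz=np.array([0,0,-1.]); M2=R.from_matrix(np.stack([np.cross(ty,tz),ty,tz],1))
np.set_printoptions(suppress=True,precision=4)
print("pos",s["tcp_pos"],"dp",M.inv().apply(T-s["tcp_pos"])/.15,"rot",(M.inv()*M2).as_rotvec()/np.radians(120),"F",s["force"],"gap",s["finger_gap"],"t",s["time_s"],"q6",s["q"][5])
E
python3 go.py 0.5695 -0.321 0.10 -4.5
```

```text
time_s: 2.43
tcp_pos: [0.4658, -0.0425, 0.3839]
tcp_rot: [-0.001, 0.182, 0.983, 0.003]
force: [0.5, -0.3, 0.9]
finger_gap: 0.047
time_s: 3.43
tcp_pos: [0.5529, -0.2314, 0.2619]
tcp_rot: [-0.004, 0.736, 0.677, 0.002]
force: [0.6, 0.2, 0.1]
finger_gap: 0.0467
pos [ 0.5529 -0.2314  0.2619] dp [-0.5944  0.1639  1.0743] rot [-0.0013 -0.0039 -0.0028] F [0.5716 0.1961 0.1181] gap 0.046679752292395724 t 3.4333 q6 -0.4602466558049287
```

```bash

python3 -m handwheel '[{"dp":[-0.594,0.164,1],"delta_rot":[-0.001,-0.004,-0.003],"fingers":0},{"dp":[-0.594,0.164,1],"delta_rot":[-0.001,-0.004,-0.003],"fingers":0},{"dp":[-0.594,0.164,1],"delta_rot":[-0.001,-0.004,-0.003],"fingers":0},{"dp":[-0.594,0.164,1],"delta_rot":[-0.001,-0.004,-0.003],"fingers":0},{"dp":[-0.594,0.164,1],"delta_rot":[-0.001,-0.004,-0.003],"fingers":0},{"dp":[-0.594,0.164,1],"delta_rot":[-0.001,-0.004,-0.003],"fingers":0},{"dp":[-0.594,0.164,1],"delta_rot":[-0.001,-0.004,-0.003],"fingers":0}]'
python3 go.py 0.5695 -0.321 0.018 -4.5
python3 - <<'E'
from h import *
for n in("scene",):
    c=read_camera(n); save(c,n+"1.png",(120,160,260,265),5)
E
```

```text
time_s: 4.02
tcp_pos: [0.5704, -0.3192, 0.1117]
tcp_rot: [-0.0, 0.733, 0.68, 0.0]
force: [0.2, 0.3, 0.4]
finger_gap: 0.0468
pos [ 0.5704 -0.3192  0.1117] dp [-0.013  -0.0049  0.6246] rot [-0.0002 -0.0004  0.0012] F [0.1955 0.2975 0.4045] gap 0.046777693229232156 t 4.0167 q6 -0.566699368059574
```

View pics/scene1.png

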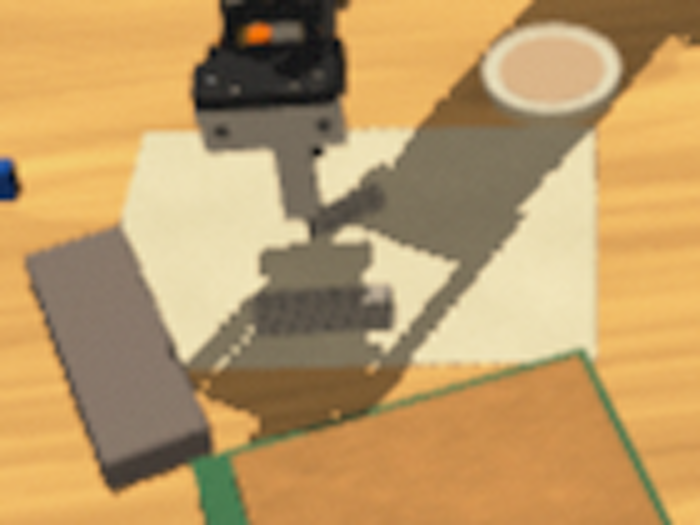

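```bash

python3 -m handwheel '[{"dp":[-0.013,-0.005,0.4],"delta_rot":[0,0,0.001],"fingers":0},{"dp":[-0.013,-0.005,0.55],"delta_rot":[0,0,0.001],"fingers":0},{"dp":[-0.013,-0.005,0.628],"delta_rot":[0,0,0.001],"fingers":0},{"dp":[-0.013,-0.005,0.628],"delta_rot":[0,0,0.001],"fingers":0},{"dp":[-0.013,-0.005,0.628],"delta_rot":[0,0,0.001],"fingers":0},{"dp":[-0.013,-0.005,0.628],"delta_rot":[0,0,0.001],"fingers":0}]'
python3 go.py 0.5695 -0.321 0.0175 -4.5
python3 -m handwheel '[{"dp":[0,0,0],"delta_rot":[0,0,0],"fingers":-1},{"dp":[0,0,0],"delta_rot":[0,0,0],"fingers":-1},{"dp":[0,0,0],"delta_rot":[0,0,0],"fingers":-1},{"dp":[0,0,0],"delta_rot":[0,0,0],"fingers":-1},{"dp":[0,0,0],"delta_rot":[0,0,0],"fingers":-1},{"dp":[0,0,0],"delta_rot":[0,0,0],"fingers":-1},{"dp":[0,0,0],"delta_rot":[0,0,0],"fingers":-1},{"dp":[0,0,0],"delta_rot":[0,0,0],"fingers":-1}]'
python3 go.py 0.5695 -0.321 0.0175 -4.5
```

```text
time_s: 4.57
tcp_pos: [0.5731, -0.3231, 0.023]
tcp_rot: [0.004, 0.734, 0.679, 0.001]
force: [1.1, 0.2, 0.1]
finger_gap: 0.047
pos [ 0.5731 -0.3231  0.023 ] dp [ 0.0119 -0.025   0.0364] rot [0.0035 0.002  0.0005] F [1.0673 0.1685 0.0794] gap 0.047017104536119236 t 4.5667 q6 -0.5677323688641371
time_s: 5.23
tcp_pos: [0.5761, -0.324, 0.0261]
tcp_rot: [0.007, 0.734, 0.679, 0.003]
force: [1.4, 2.2, 9.2]
finger_gap: 0.001
pos [ 0.5761 -0.324   0.0261] dp [ 0.0169 -0.0465  0.0569] rot [0.0066 0.0028 0.0003] F [1.3731 2.2327 9.2083] gap 0.0009527746667091195 t 5.2333 q6 -0.5677316514131672
```

```bash

python3 -m handwheel '[{"dp":[0,0,-0.1],"delta_rot":[0,0,0],"fingers":0},{"dp":[0,0,-0.1],"delta_rot":[0,0,0],"fingers":0},{"dp":[0,0,-0.1],"delta_rot":[0,0,0],"fingers":0},{"dp":[0,0,-0.1],"delta_rot":[0,0,0],"fingers":0},{"dp":[0,0,-0.1],"delta_rot":[0,0,0],"fingers":0}]'
python3 go.py 0.5695 -0.321 0.0175 -4.5
python3 - <<'E'
from h import *
s=sense(); print(s["q"],s["joint_vel"])
c=read_camera("scene"); save(c,"scene2.png",(120,160,260,265),5)
P=cloud(c);ok=c["depth"]>.1;Z=P[...,2]
m=ok&(Z>.012)&(Z<.03)&(abs(P[...,0]-.57)<.05)&(abs(P[...,1]+.322)<.05)
xy=P[m][:,:2];r=cv2.minAreaRect((xy*1000).astype(np.float32));print(m.sum(),r)
E
```

```text
time_s: 5.65
tcp_pos: [0.5752, -0.3235, 0.0403]
tcp_rot: [0.006, 0.734, 0.679, 0.002]
force: [0.3, -0.5, -0.4]
finger_gap: 0.0311
pos [ 0.5752 -0.3235  0.0403] dp [ 0.0146 -0.041   0.1514] rot [0.0059 0.0024 0.0003] F [ 0.2656 -0.5131 -0.424 ] gap 0.03108257068791157 t 5.65 q6 -0.5677017039420879
[-0.6445886   0.53785612  1.45708034  0.00261254  1.13357578 -0.5677017 ] [-1.58199083e-03  4.76942885e-03  3.18661327e-03 -1.52923923e-04
  1.86400307e-03  6.45463042e-05]
157 ((568.54833984375, -319.97406005859375), (79.27835083007812, 18.37992286682129), 86.33281707763672)
```

View pics/scene2.png

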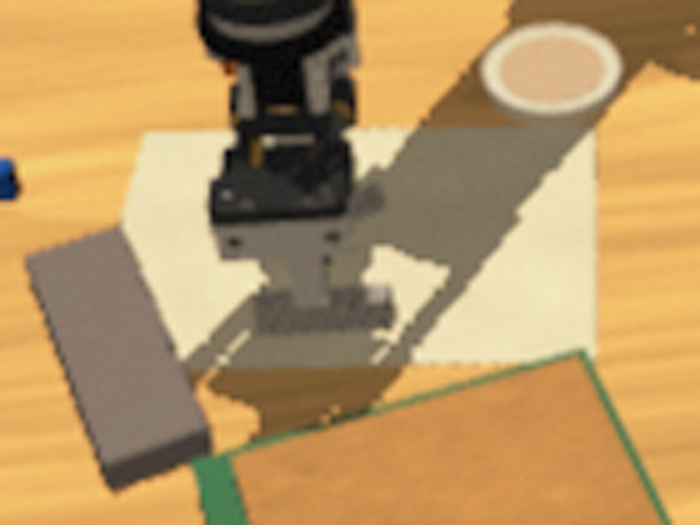

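```bash

python3 -m handwheel '[{"dp":[0.015,-0.041,0.05],"delta_rot":[0.006,0.002,0],"fingers":0},{"dp":[0.015,-0.041,0.1],"delta_rot":[0.006,0.002,0],"fingers":0},{"dp":[0.015,-0.041,0.153],"delta_rot":[0.006,0.002,0],"fingers":0},{"dp":[0.015,-0.041,0.153],"delta_rot":[0.006,0.002,0],"fingers":0},{"dp":[0.015,-0.041,0.153],"delta_rot":[0.006,0.002,0],"fingers":0},{"dp":[0.015,-0.041,0.153],"delta_rot":[0.006,0.002,0],"fingers":0},{"dp":[0.015,-0.041,0.153],"delta_rot":[0.006,0.002,0],"fingers":0},{"dp":[0.015,-0.041,0.153],"delta_rot":[0.006,0.002,0],"fingers":0},{"dp":[0.015,-0.041,0.153],"delta_rot":[0.006,0.002,0],"fingers":0}]'
python3 go.py 0.5695 -0.321 0.0175 -4.5; python3 -c "
from h import *
print(sense()['joint_vel'])"
```

```text
time_s: 6.45
tcp_pos: [0.5698, -0.3212, 0.0176]
tcp_rot: [0.001, 0.734, 0.679, -0.0]
force: [0.1, 0.4, 0.5]
finger_gap: 0.0471
pos [ 0.5698 -0.3212  0.0176] dp [ 0.001  -0.0023  0.001 ] rot [0.0002 0.0006 0.0003] F [0.0739 0.394  0.5335] gap 0.04713178759852631 t 6.45 q6 -0.5666133878073131
[-1.43081155e-04 -5.95282613e-04  2.34278041e-03  2.63497222e-05
 -1.47680575e-04  4.26026469e-04]
```

Converged this time, so I'll close, then lift a little.

```bash

python3 -m handwheel '[{"dp":[0,0,0],"delta_rot":[0,0,0],"fingers":-1},{"dp":[0,0,0],"delta_rot":[0,0,0],"fingers":-1},{"dp":[0,0,0],"delta_rot":[0,0,0],"fingers":-1},{"dp":[0,0,0],"delta_rot":[0,0,0],"fingers":-1},{"dp":[0,0,0],"delta_rot":[0,0,0],"fingers":-1},{"dp":[0,0,0],"delta_rot":[0,0,0],"fingers":-1},{"dp":[0,0,0],"delta_rot":[0,0,0],"fingers":-1}]'
python3 go.py 0.5695 -0.321 0.2 -90
python3 go.py 0.5695 -0.321 0.2 -85
```

```text
time_s: 7.03
tcp_pos: [0.5698, -0.3211, 0.0176]
tcp_rot: [0.001, 0.734, 0.679, -0.0]
force: [-0.4, -0.1, 0.7]
finger_gap: 0.0131
pos [ 0.5698 -0.3211  0.0176] dp [-0.0008 -0.0016 -1.2158] rot [0.0006 0.0003 0.7128] F [-0.37   -0.0877  0.6702] gap 0.013128781690456384 t 7.0333 q6 -0.5666027831959908
pos [ 0.5698 -0.3211  0.0176] dp [-0.0008 -0.0016 -1.2158] rot [0.0005 0.0004 0.6711] F [-0.37   -0.0877  0.6702] gap 0.013128781690456384 t 7.0333 q6 -0.5666027831959908
```

```bash

python3 -m handwheel '[{"dp":[0,0,-0.2],"delta_rot":[0,0,0],"fingers":-1},{"dp":[0,0,-0.4],"delta_rot":[0,0,0],"fingers":-1},{"dp":[0,0,-0.8],"delta_rot":[0,0,0],"fingers":-1},{"dp":[0.2,0,-0.8],"delta_rot":[0,0,0],"fingers":-1},{"dp":[0.5,0.1,-0.8],"delta_rot":[0,0,0],"fingers":-1},{"dp":[0.8,0.1,-0.8],"delta_rot":[0,0,0],"fingers":-1},{"dp":[1,0.1,-0.8],"delta_rot":[0,0,0],"fingers":-1},{"dp":[1,0.1,-0.8],"delta_rot":[0,0,0],"fingers":-1},{"dp":[1,0.1,-0.8],"delta_rot":[0,0,0],"fingers":-1},{"dp":[1,0.1,-0.8],"delta_rot":[0,0,0],"fingers":-1}]'
python3 -m handwheel '[{"dp":[0.2,0,0],"delta_rot":[0,0,0.05],"fingers":-1},{"dp":[0.4,0,0],"delta_rot":[0,0,0.1],"fingers":-1},{"dp":[0.6,0,0],"delta_rot":[0,0,0.15],"fingers":-1},{"dp":[0.8,0,0],"delta_rot":[0,0,0.2],"fingers":-1},{"dp":[1,0,0],"delta_rot":[0,0,0.25],"fingers":-1},{"dp":[1,0,0],"delta_rot":[0,0,0.3],"fingers":-1},{"dp":[1,0,0],"delta_rot":[0,0,0.35],"fingers":-1},{"dp":[1,0,0],"delta_rot":[0,0,0.4],"fingers":-1},{"dp":[1,0,0],"delta_rot":[0,0,0.45],"fingers":-1},{"dp":[1,0,0],"delta_rot":[0,0,0.5],"fingers":-1},{"dp":[1,0,0],"delta_rot":[0,0,0.55],"fingers":-1},{"dp":[1,0,0],"delta_rot":[0,0,0.6],"fingers":-1},{"dp":[1,0,0],"delta_rot":[0,0,0.65],"fingers":-1},{"dp":[1,0,0],"delta_rot":[0,0,0.713],"fingers":-1},{"dp":[1,0,0],"delta_rot":[0,0,0.713],"fingers":-1},{"dp":[1,0,0],"delta_rot":[0,0,0.713],"fingers":-1},{"dp":[1,0,0],"delta_rot":[0,0,0.713],"fingers":-1}]'
python3 go.py 0.586 0.027 0.095 -90
```

```text
time_s: 7.87
tcp_pos: [0.5964, -0.1728, 0.1374]
tcp_rot: [0.001, 0.734, 0.679, -0.001]
force: [-0.8, -0.3, -1.3]
finger_gap: 0.0134
time_s: 9.28
tcp_pos: [0.6081, -0.0244, 0.137]
tcp_rot: [0.001, 1.0, 0.001, 0.0]
force: [0.0, 0.3, -1.1]
finger_gap: 0.0136
pos [ 0.6081 -0.0244  0.137 ] dp [-0.1467 -0.3435  0.2792] rot [ 0.001  -0.      0.0006] F [ 0.0295  0.3475 -1.0762] gap 0.013596497790366266 t 9.2833 q6 1.3891314831162258
```

```bash

python3 -m handwheel '[{"dp":[-0.06,-0.15,0],"delta_rot":[0,0,0],"fingers":-1},{"dp":[-0.12,-0.343,0.1],"delta_rot":[0.001,0,0],"fingers":-1},{"dp":[-0.12,-0.343,0.279],"delta_rot":[0.001,0,0],"fingers":-1},{"dp":[-0.12,-0.343,0.279],"delta_rot":[0.001,0,0],"fingers":-1},{"dp":[-0.12,-0.343,0.279],"delta_rot":[0.001,0,0],"fingers":-1},{"dp":[-0.12,-0.343,0.279],"delta_rot":[0.001,0,0],"fingers":-1},{"dp":[-0.12,-0.343,0.279],"delta_rot":[0.001,0,0],"fingers":-1},{"dp":[-0.12,-0.343,0.279],"delta_rot":[0.001,0,0],"fingers":-1}]'
python3 go.py 0.59 0.027 0.095 -90
python3 - <<'E'
from h import *
import pickle
d={n:read_camera(n) for n in("scene","top")}; pickle.dump(d,open("c1.pkl","wb"))
a=cv2.resize(d["scene"]["frame"][90:250,230:360],None,fx=3.6,fy=3.6,interpolation=cv2.INTER_CUBIC)
b=cv2.resize(d["top"]["frame"][150:260,190:260],None,fx=4.5,fy=4.5,interpolation=cv2.INTER_CUBIC)
o=np.zeros((576,790,3),np.uint8); o[:a.shape[0],:a.shape[1]]=a; o[:b.shape[0],470:470+b.shape[1]]=b[:576]
cv2.imwrite("pics/hold.png",o[...,::-1])
E
```

```text
time_s: 9.95
tcp_pos: [0.5915, 0.0261, 0.0967]
tcp_rot: [0.0, 1.0, 0.0, 0.002]
force: [0.4, 0.7, -0.3]
finger_gap: 0.0135
pos [0.5915 0.0261 0.0967] dp [-0.0103 -0.0059  0.0112] rot [ 0.0002 -0.0015  0.0003] F [ 0.4446  0.7284 -0.2937] gap 0.013501771854962291 t 9.95 q6 1.4683103286442774
```

View pics/hold.png

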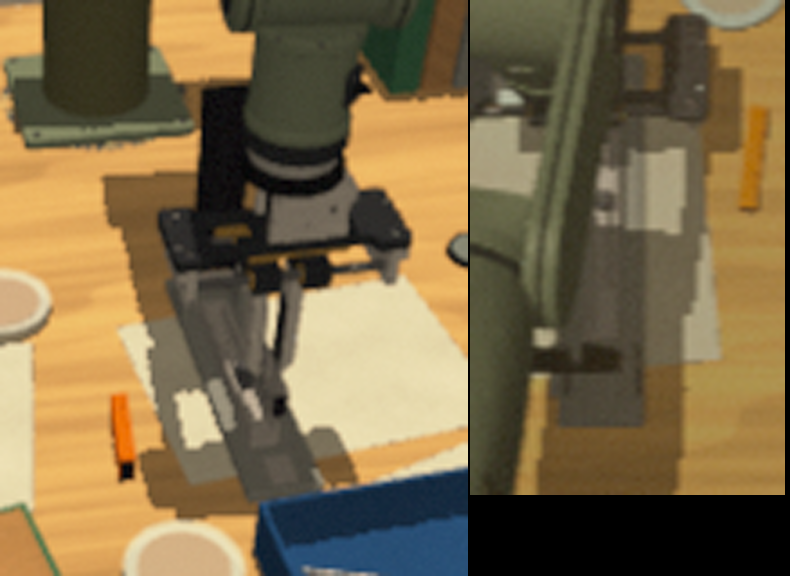

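```bash
python3 - <<'E'
from h import *
import pickle
np.set_printoptions(suppress=True,precision=4,linewidth=200)
d=pickle.load(open("c1.pkl","rb"));c=d["scene"];P=cloud(c);ok=c["depth"]>.1;Z=P[...,2]
m=ok&(Z>.077)&(Z<.108)&(P[...,0]>.53)&(P[...,0]<.66)&(abs(P[...,1]-.03)<.04)
v,u=np.where(m);print(m.sum(),u.min(),u.max(),v.min(),v.max())
for x in np.arange(.545,.65,.01):
    k=P[m&(abs(P[...,0]-x)<.005)]
    if len(k): print(round(x,3),len(k),"y",k[:,1].min(),np.median(k[:,1]),k[:,1].max(),"z",k[:,2].min(),k[:,2].max())
# end face
k=P[m&(P[...,0]>.622)];print("end",len(k),k[:,0].max(),np.median(k[:,0]),k[:,1].min(),k[:,1].max(),k[:,2].min(),k[:,2].max())
d0=pickle.load(open("c0.pkl","rb"))["scene"];P0=cloud(d0);Z0=P0[...,2];ok0=d0["depth"]>.1
print("channel from scene0: wall tops / outer edge by x")
for x in np.arange(.43,.61,.012):
    s=ok0&(abs(P0[...,0]-x)<.006)&(abs(P0[...,1]-.03)<.03)
    t=P0[s&(Z0>.0315)&(Z0<.037)]; f=P0[s&(Z0>.017)&(Z0<.023)&(abs(P0[...,1]-.03)<.01)]
    b=P0[ok0&(abs(P0[...,0]-x)<.006)&(abs(P0[...,1]-.03)<.06)&(Z0>.008)&(Z0<.016)]
    print(round(x,3),"walls",np.sort(t[:,1]).round(3),"floor",np.sort(f[:,1]).round(3),"base",b[:,1].min().round(4),b[:,1].max().round(4))
E
```

```text
129 300 311 184 205
0.565 2 y 0.03372138147134324 0.0342234447870676 0.03472550810279196 z 0.10205127752242149 0.10264550943667994
0.575 3 y 0.02159776332552782 0.03225571285545814 0.03391093310896803 z 0.07934237924283816 0.10543813168033656
0.585 9 y 0.02080842672090577 0.028994179459298164 0.03558874527867517 z 0.08264333320661477 0.10491760922849214
0.595 27 y 0.016058428121113244 0.026979626782730803 0.045478710118785515 z 0.08321644467568279 0.10774671292349469
0.605 23 y 0.01224685630719452 0.023356662359083347 0.039082588781810534 z 0.08165854751305768 0.10708716712376642
0.615 15 y 0.02010280332299641 0.02183514980329343 0.03248668994158915 z 0.08657154910516163 0.10607513562494808
0.625 40 y 0.019506297265473815 0.026770009321305743 0.03488759024052124 z 0.0824986123754331 0.10677621520976466
0.635 10 y 0.020986821665498978 0.026200750189973254 0.03171967112855756 z 0.08125073997242127 0.10421083600403147
end 44 0.6313866442497771 0.628815418609626 0.019512785712191394 0.03488759024052124 0.08125073997242127 0.10659812868117846
channel from scene0: wall tops / outer edge by
[... 1198 characters left out ...]
ase 0.0037 0.0672
0.55 walls [0.019 0.021 0.022 0.023 0.039 0.04  0.042 0.043] floor [0.032 0.033 0.033 0.034 0.036 0.038] base 0.0032 0.0699
0.562 walls [0.02  0.021 0.022 0.023 0.04  0.04  0.041 0.043 0.044] floor [0.029 0.031 0.031 0.034 0.035 0.036 0.037 0.037 0.039 0.039] base 0.004 0.0688
0.574 walls [0.019 0.02  0.021 0.04  0.04  0.041 0.042] floor [0.021 0.029 0.03  0.031 0.033 0.034 0.035 0.036 0.037 0.038 0.039] base 0.0034 0.0681
0.586 walls [0.019 0.02  0.021 0.022 0.022 0.025 0.04  0.04  0.041 0.043 0.044] floor [0.032 0.035 0.037] base 0.0038 0.0691
0.598 walls [0.021 0.021 0.042] floor [0.021 0.022 0.024 0.025 0.028 0.029 0.031 0.031 0.034 0.034 0.037 0.037] base 0.0034 0.0696
```

```bash
python3 go.py 0.585 0.0298 0.056 -89.7
```

```text
pos [0.591  0.0264 0.0962] dp [-0.0407 -0.0229  0.268 ] rot [ 0.0001 -0.001  -0.0022] F [-0.1026  0.1857 -0.9833] gap 0.013567069911898853 t 10.05 q6 1.4684987268172573
```

```bash

python3 -m handwheel '[{"dp":[-0.041,-0.023,0.08],"delta_rot":[0,-0.001,-0.002],"fingers":-1},{"dp":[-0.041,-0.023,0.16],"delta_rot":[0,-0.001,-0.002],"fingers":-1},{"dp":[-0.041,-0.023,0.22],"delta_rot":[0,-0.001,-0.002],"fingers":-1},{"dp":[-0.041,-0.023,0.268],"delta_rot":[0,-0.001,-0.002],"fingers":-1},{"dp":[-0.041,-0.023,0.268],"delta_rot":[0,-0.001,-0.002],"fingers":-1},{"dp":[-0.041,-0.023,0.268],"delta_rot":[0,-0.001,-0.002],"fingers":-1},{"dp":[-0.041,-0.023,0.268],"delta_rot":[0,-0.001,-0.002],"fingers":-1},{"dp":[-0.041,-0.023,0.268],"delta_rot":[0,-0.001,-0.002],"fingers":-1},{"dp":[-0.041,-0.023,0.268],"delta_rot":[0,-0.001,-0.002],"fingers":-1}]'
python3 go.py 0.585 0.0298 0.047 -89.7
python3 - <<'E'
from h import *
np.set_printoptions(suppress=True,precision=4,linewidth=200)
c=read_camera("scene");P=cloud(c);ok=c["depth"]>.1;Z=P[...,2]
m=ok&(Z>.043)&(Z<.062)&(P[...,0]>.612)&(P[...,0]<.64)&(abs(P[...,1]-.03)<.02)
k=P[m];print("end",len(k),np.sort(k[:,0])[-8:],np.sort(k[:,1]).round(4))
for x in (.556,.568,.58,.592):
    t=P[ok&(abs(P[...,0]-x)<.006)&(abs(P[...,1]-.03)<.02)&(Z>.0315)&(Z<.037)];print(x,np.sort(t[:,1]).round(3))
a=cv2.resize(c["frame"][140:240,260:340],None,fx=6,fy=6,interpolation=cv2.INTER_CUBIC)
cv2.imwrite("pics/above.png",a[...,::-1])
E
```

```text
time_s: 10.8
tcp_pos: [0.5856, 0.0298, 0.0567]
tcp_rot: [0.0, 1.0, 0.002, 0.001]
force: [-0.1, 0.5, -0.1]
finger_gap: 0.0135
pos [0.5856 0.0298 0.0567] dp [-0.0043 -0.0003  0.0646] rot [ 0.0002 -0.0007 -0.0002] F [-0.1498  0.4805 -0.0992] gap 0.013504940926367226 t 10.8 q6 1.4693950776620197
end 28 [0.6245 0.6246 0.6248 0.625  0.625  0.6253 0.6255 0.6257] [0.0237 0.0241 0.0243 0.0243 0.0244 0.0244 0.025  0.025  0.0253 0.0255 0.0261 0.0267 0.0274 0.0284 0.0291 0.0299 0.0317 0.0319 0.0323 0.0326 0.0336 0.0347 0.0348 0.036  0.0373 0.0373 0.0381 0.0385]
0.556 [0.019 0.02  0.02  0.02  0.022 0.022]
0.568 [0.02  0.02  0.023]
0.58 [0.02  0.02  0.021 0.022]
0.592 [0.02  0.02  0.021 0.022]
```

View pics/above.png

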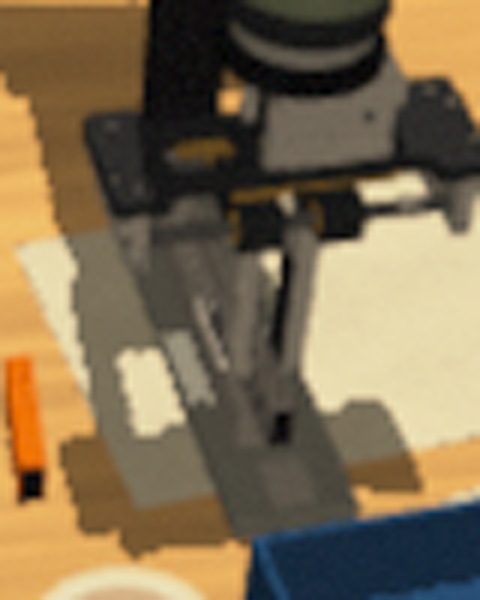

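```bash

python3 -m handwheel '[{"dp":[-0.004,0.002,0.015],"delta_rot":[0,-0.001,0],"fingers":-1},{"dp":[-0.004,0.002,0.03],"delta_rot":[0,-0.001,0],"fingers":-1},{"dp":[-0.004,0.002,0.045],"delta_rot":[0,-0.001,0],"fingers":-1},{"dp":[-0.004,0.002,0.045],"delta_rot":[0,-0.001,0],"fingers":-1},{"dp":[-0.004,0.002,0.045],"delta_rot":[0,-0.001,0],"fingers":-1},{"dp":[-0.004,0.002,0.045],"delta_rot":[0,-0.001,0],"fingers":-1}]'
python3 go.py 0.585 0.0296 0.047 -89.7
python3 -m handwheel '[{"dp":[0,0,0.006],"delta_rot":[0,0,0],"fingers":-1},{"dp":[0,0,0.012],"delta_rot":[0,0,0],"fingers":-1},{"dp":[0,0,0.018],"delta_rot":[0,0,0],"fingers":-1},{"dp":[0,0,0.018],"delta_rot":[0,0,0],"fingers":-1},{"dp":[0,0,0.018],"delta_rot":[0,0,0],"fingers":-1}]'
python3 go.py 0.585 0.0296 0.047 -89.7
```

```text
time_s: 11.35
tcp_pos: [0.5849, 0.0295, 0.0498]
tcp_rot: [0.0, 1.0, 0.002, -0.0]
force: [-0.7, 0.5, -1.4]
finger_gap: 0.0139
pos [0.5849 0.0295 0.0498] dp [ 0.0008 -0.001   0.0186] rot [ 0.0002  0.0004 -0.0002] F [-0.6773  0.474  -1.3596] gap 0.013853861697104662 t 11.35 q6 1.469003026828044
time_s: 11.77
tcp_pos: [0.5848, 0.0294, 0.047]
tcp_rot: [0.0, 1.0, 0.002, -0.001]
force: [1.0, -0.5, -0.9]
finger_gap: 0.0135
pos [0.5848 0.0294 0.047 ] dp [ 0.0014 -0.0011 -0.0002] rot [ 0.0002  0.0005 -0.0002] F [ 0.9936 -0.4716 -0.8534] gap 0.013520828486919878 t 11.7667 q6 1.4690098262886062
```

No contact force on entry, so the strip is in the channel mouth. Next I slide it back against the follower.

```bash

python3 -m handwheel '[{"dp":[-0.03,0,0],"delta_rot":[0,0,0],"fingers":-1},{"dp":[-0.05,0,0],"delta_rot":[0,0,0],"fingers":-1},{"dp":[-0.07,0,0],"delta_rot":[0,0,0],"fingers":-1},{"dp":[-0.09,0,0],"delta_rot":[0,0,0],"fingers":-1},{"dp":[-0.11,0,0],"delta_rot":[0,0,0],"fingers":-1},{"dp":[-0.11,0,0],"delta_rot":[0,0,0],"fingers":-1},{"dp":[-0.11,0,0],"delta_rot":[0,0,0],"fingers":-1}]'
python3 go.py 0.5535 0.0296 0.047 -89.7
python3 -m handwheel '[{"dp":[-0.02,0,0],"delta_rot":[0,0,0],"fingers":-1},{"dp":[-0.04,0,0],"delta_rot":[0,0,0],"fingers":-1},{"dp":[-0.06,0,0],"delta_rot":[0,0,0],"fingers":-1},{"dp":[-0.08,0,0],"delta_rot":[0,0,0],"fingers":-1},{"dp":[-0.095,0,0],"delta_rot":[0,0,0],"fingers":-1},{"dp":[-0.095,0,0],"delta_rot":[0,0,0],"fingers":-1},{"dp":[-0.095,0,0],"delta_rot":[0,0,0],"fingers":-1},{"dp":[-0.095,0,0],"delta_rot":[0,0,0],"fingers":-1}]'
python3 go.py 0.5535 0.0296 0.047 -89.7
```

```text
time_s: 12.35
tcp_pos: [0.5689, 0.0293, 0.0474]
tcp_rot: [0.0, 1.0, 0.002, 0.0]
force: [3.2, 0.4, -0.7]
finger_gap: 0.0133
pos [0.5689 0.0293 0.0474] dp [-0.1025 -0.0024  0.0025] rot [ 0.0002 -0.0003 -0.0002] F [ 3.1841  0.3506 -0.707 ] gap 0.013307353597570494 t 12.35 q6 1.4660032025582577
time_s: 13.02
tcp_pos: [0.5553, 0.0292, 0.0477]
tcp_rot: [0.0, 1.0, 0.002, 0.001]
force: [4.4, 0.5, -2.6]
finger_gap: 0.0139
pos [0.5553 0.0292 0.0477] dp [-0.0119 -0.0027  0.0048] rot [ 0.0003 -0.0011 -0.0002] F [ 4.3851  0.4903 -2.5599] gap 0.013941880771850126 t 13.0167 q6 1.4632912946612042
```

```bash

python3 -m handwheel '[{"dp":[-0.01,0,0],"delta_rot":[0,-0.001,0],"fingers":-1},{"dp":[-0.019,0,0],"delta_rot":[0,-0.001,0],"fingers":-1},{"dp":[-0.019,0,0],"delta_rot":[0,-0.001,0],"fingers":-1},{"dp":[-0.019,0,0],"delta_rot":[0,-0.001,0],"fingers":-1},{"dp":[-0.019,0,0],"delta_rot":[0,-0.001,0],"fingers":-1}]'
python3 go.py 0.5535 0.0296 0.0378 -89.7
python3 - <<'E'
from h import *
import pickle
np.set_printoptions(suppress=True,precision=4,linewidth=200)
c=read_camera("scene");pickle.dump(c,open("c2.pkl","wb"));P=cloud(c);ok=c["depth"]>.1;Z=P[...,2]
m=ok&(Z>.038)&(Z<.062)&(P[...,0]>.58)&(P[...,0]<.62)&(abs(P[...,1]-.03)<.015)
k=P[m];print("end",len(k),np.sort(k[:,0])[-20:],"y",k[:,1].min(),k[:,1].max(),"z",k[:,2].min(),k[:,2].max())
m=ok&(Z>.041)&(Z<.052)&(P[...,0]>.48)&(P[...,0]<.58)&(abs(P[...,1]-.03)<.015)
k=P[m];k=k[np.argsort(k[:,0])];print(k.round(3))
m=ok&(Z>.022)&(Z<.030)&(P[...,0]>.585)&(P[...,0]<.62)&(abs(P[...,1]-.03)<.012)
k=P[m];k=k[np.argsort(k[:,0])];print("nose",k.round(3))
save(c,"slid.png",(250,130,340,240),6.6)
E
```

```text
time_s: 13.43
tcp_pos: [0.5532, 0.0291, 0.048]
tcp_rot: [0.0, 1.0, 0.002, 0.001]
force: [5.0, -0.0, -3.8]
finger_gap: 0.0135
pos [0.5532 0.0291 0.048 ] dp [ 0.002  -0.0035  0.0677] rot [ 0.0003 -0.001  -0.0003] F [ 4.9753 -0.0023 -3.7581] gap 0.01345916359368573 t 13.4333 q6 1.4629801051972655
end 39 [0.5896 0.5901 0.5902 0.5903 0.5904 0.5905 0.5905 0.5909 0.591  0.591  0.5913 0.592  0.5922 0.5922 0.5925 0.593  0.5933 0.5936 0.5938 0.5966] y 0.022771210455522217 0.04128344091035546 z 0.038169975208163454 0.05877649662872242
[[0.556 0.024 0.045]
 [0.558 0.024 0.042]
 [0.567 0.024 0.043]
 [0.568 0.024 0.047]
 [0.568 0.023 0.052]
 [0.57  0.024 0.041]
 [0.577 0.025 0.043]]
nose [[0.586 0.02  0.028]
 [0.587 0.021 0.024]
 [0.589 0.032 0.024]
 [0.592 0.04  0.03 ]
 [0.592 0.034 0.027]
 [0.593 0.037 0.027]
 [0.593 0.028 0.029]
 [0.595 0.04  0.028]
 [0.596 0.03  0.027]
 [0.596 0.036 0.026]
 [0.596 0.021 0.025]
 [0.597 0.024 0.029]
 [0.597 0.039 0.026]
 [0.597 0.027 0.028]
 [0.597 0.037 0.023]
 [0.597 0.03  0.024]
 [0.597 0.033 0.028]
 [0.597 0.02  0.03 ]
 [0.599 0.023 0.027]]
```

View pics/slid.png

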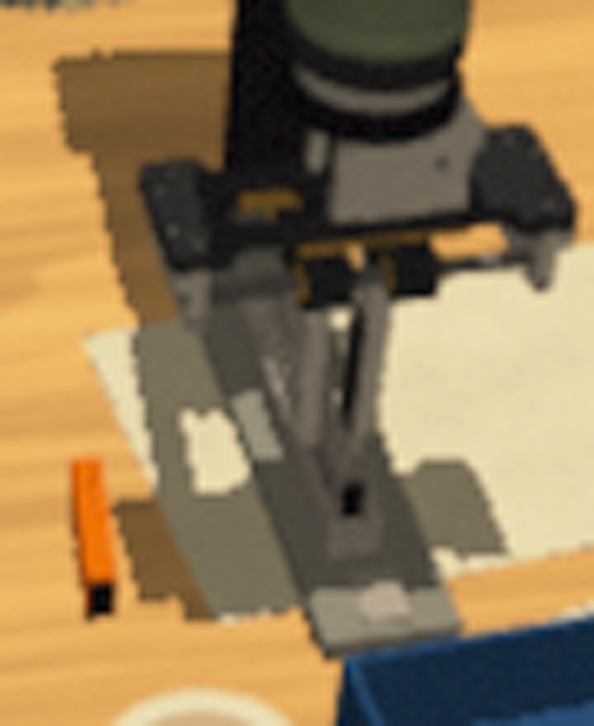

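```bash

python3 -m handwheel '[{"dp":[-0.005,-0.003,0.012],"delta_rot":[0,-0.001,0],"fingers":-1},{"dp":[-0.005,-0.003,0.024],"delta_rot":[0,-0.001,0],"fingers":-1},{"dp":[-0.005,-0.003,0.036],"delta_rot":[0,-0.001,0],"fingers":-1},{"dp":[-0.005,-0.003,0.036],"delta_rot":[0,-0.001,0],"fingers":-1},{"dp":[-0.005,-0.003,0.036],"delta_rot":[0,-0.001,0],"fingers":-1}]'
python3 go.py 0.5535 0.0296 0.0378 -89.7
```

```text
time_s: 13.9
tcp_pos: [0.5542, 0.0293, 0.0438]
tcp_rot: [0.001, 1.0, 0.002, 0.002]
force: [5.6, -0.1, 0.7]
finger_gap: 0.0135
pos [0.5542 0.0293 0.0438] dp [-0.0046 -0.0021  0.0397] rot [ 0.0005 -0.0018 -0.0003] F [ 5.5662 -0.1294  0.7346] gap 0.013508561946815207 t 13.9 q6 1.4638874909337034
```

```bash

python3 -m handwheel '[{"dp":[-0.012,-0.002,0],"delta_rot":[0,-0.002,0],"fingers":-1},{"dp":[-0.012,-0.002,0.008],"delta_rot":[0,-0.002,0],"fingers":-1},{"dp":[-0.012,-0.002,0.016],"delta_rot":[0,-0.002,0],"fingers":-1},{"dp":[-0.012,-0.002,0.02],"delta_rot":[0,-0.002,0],"fingers":-1},{"dp":[-0.012,-0.002,0.02],"delta_rot":[0,-0.002,0],"fingers":-1}]'
python3 go.py 0.5535 0.0296 0.0378 -89.7
```

```text
time_s: 14.32
tcp_pos: [0.5541, 0.0293, 0.0427]
tcp_rot: [0.001, 1.0, 0.002, 0.002]
force: [3.4, 0.6, 6.0]
finger_gap: 0.0135
pos [0.5541 0.0293 0.0427] dp [-0.0042 -0.002   0.0325] rot [ 0.0008 -0.0015 -0.0003] F [3.3887 0.5777 5.9712] gap 0.013518497756054746 t 14.3167 q6 1.4645457664944352
```

```bash

python3 -m handwheel '[{"dp":[0,-0.001,-0.02],"delta_rot":[0,-0.001,0],"fingers":-1},{"dp":[0,-0.001,-0.02],"delta_rot":[0,-0.001,0],"fingers":-1},{"dp":[-0.015,-0.001,-0.02],"delta_rot":[0,-0.001,0],"fingers":-1},{"dp":[-0.027,-0.001,-0.02],"delta_rot":[0,-0.001,0],"fingers":-1},{"dp":[-0.027,-0.001,-0.02],"delta_rot":[0,-0.001,0],"fingers":-1},{"dp":[-0.027,-0.001,-0.02],"delta_rot":[0,-0.001,0],"fingers":-1}]'
python3 go.py 0.5505 0.0296 0.0405 -89.7
```

```text
time_s: 14.82
tcp_pos: [0.5512, 0.0293, 0.0464]
tcp_rot: [0.001, 1.0, 0.002, 0.002]
force: [5.6, 0.6, -0.5]
finger_gap: 0.0135
pos [0.5512 0.0293 0.0464] dp [-0.0046 -0.0019  0.039 ] rot [ 0.0009 -0.0017 -0.0003] F [ 5.6482  0.6451 -0.4812] gap 0.013459613102280957 t 14.8167 q6 1.464297831917765
```

```bash

python3 -m handwheel '[{"dp":[-0.012,-0.001,0.01],"delta_rot":[0.001,-0.002,0],"fingers":-1},{"dp":[-0.012,-0.001,0.02],"delta_rot":[0.001,-0.002,0],"fingers":-1},{"dp":[-0.012,-0.001,0.03],"delta_rot":[0.001,-0.002,0],"fingers":-1},{"dp":[-0.012,-0.001,0.036],"delta_rot":[0.001,-0.002,0],"fingers":-1},{"dp":[-0.012,-0.001,0.036],"delta_rot":[0.001,-0.002,0],"fingers":-1}]'
python3 go.py 0.5505 0.0296 0.0378 -89.7
```

```text
time_s: 15.23
tcp_pos: [0.5513, 0.0293, 0.0422]
tcp_rot: [0.0, 1.0, 0.002, 0.002]
force: [6.3, 0.2, 1.8]
finger_gap: 0.0136
pos [0.5513 0.0293 0.0422] dp [-0.0056 -0.0024  0.0296] rot [ 0.0001 -0.0016 -0.0003] F [6.3338 0.2446 1.7756] gap 0.013603472222392672 t 15.2333 q6 1.4621975757030108
```

```bash

python3 -m handwheel '[{"dp":[-0.008,-0.001,0.01],"delta_rot":[0,-0.002,0],"fingers":-1},{"dp":[-0.008,-0.001,0.018],"delta_rot":[0,-0.002,0],"fingers":-1},{"dp":[-0.008,-0.001,0.018],"delta_rot":[0,-0.002,0],"fingers":-1},{"dp":[-0.008,-0.001,0.018],"delta_rot":[0,-0.002,0],"fingers":-1}]'
python3 go.py 0.5505 0.0296 0.0378 -89.7
```

```text
time_s: 15.57
tcp_pos: [0.5516, 0.0292, 0.0404]
tcp_rot: [0.0, 1.0, 0.002, 0.001]
force: [6.2, -0.1, 1.9]
finger_gap: 0.0134
pos [0.5516 0.0292 0.0404] dp [-0.0072 -0.0026  0.0176] rot [ 0.0003 -0.0011 -0.0003] F [ 6.2455 -0.1404  1.9494] gap 0.013441549499288129 t 15.5667 q6 1.462792621682396
```

```bash

python3 -m handwheel '[{"dp":[-0.008,-0.001,0.01],"delta_rot":[0,-0.001,0],"fingers":-1},{"dp":[-0.008,-0.001,0.02],"delta_rot":[0,-0.001,0],"fingers":-1},{"dp":[-0.008,-0.001,0.022],"delta_rot":[0,-0.001,0],"fingers":-1},{"dp":[-0.008,-0.001,0.022],"delta_rot":[0,-0.001,0],"fingers":-1},{"dp":[-0.008,-0.001,0.022],"delta_rot":[0,-0.001,0],"fingers":-1}]'
python3 go.py 0.5505 0.0296 0.0378 -89.7
```

```text
time_s: 15.98
tcp_pos: [0.5516, 0.0293, 0.0378]
tcp_rot: [0.0, 1.0, 0.002, 0.001]
force: [5.7, 0.2, 1.2]
finger_gap: 0.0137
pos [0.5516 0.0293 0.0378] dp [-0.0071 -0.0023 -0.0001] rot [ 0.0004 -0.0013 -0.0003] F [5.7136 0.1598 1.2399] gap 0.01369005729789745 t 15.9833 q6 1.462991473678491
```

```bash

python3 -m handwheel '[{"dp":[-0.006,-0.001,0.005],"delta_rot":[0,-0.001,0],"fingers":-1},{"dp":[-0.006,-0.001,0.009],"delta_rot":[0,-0.001,0],"fingers":-1},{"dp":[-0.006,-0.001,0.009],"delta_rot":[0,-0.001,0],"fingers":-1},{"dp":[-0.006,-0.001,0.009],"delta_rot":[0,-0.001,0],"fingers":-1}]'
python3 go.py 0.5505 0.0296 0.0378 -89.7
```

```text
time_s: 16.32
tcp_pos: [0.5516, 0.0293, 0.0375]
tcp_rot: [0.001, 1.0, 0.002, 0.001]
force: [4.5, 0.4, 4.9]
finger_gap: 0.0136
pos [0.5516 0.0293 0.0375] dp [-0.0076 -0.002  -0.002 ] rot [ 0.0005 -0.0012 -0.0002] F [4.5305 0.3912 4.9013] gap 0.013631364127549547 t 16.3167 q6 1.46335899239867
```

```bash

python3 -m handwheel '[{"dp":[0.006,-0.001,0],"delta_rot":[0,-0.001,0],"fingers":-1},{"dp":[0.012,-0.001,0],"delta_rot":[0,-0.001,0],"fingers":-1},{"dp":[0.016,-0.001,0],"delta_rot":[0,-0.001,0],"fingers":-1},{"dp":[0.016,-0.001,0],"delta_rot":[0,-0.001,0],"fingers":-1},{"dp":[0.016,-0.001,0],"delta_rot":[0,-0.001,0],"fingers":-1}]'
python3 go.py 0.5505 0.0296 0.0378 -89.7
```

```text
time_s: 16.73
tcp_pos: [0.5518, 0.0293, 0.0375]
tcp_rot: [0.001, 1.0, 0.003, -0.002]
force: [-1.2, -0.6, 7.7]
finger_gap: 0.0138
pos [0.5518 0.0293 0.0375] dp [-0.0085 -0.0018 -0.0022] rot [ 0.0006  0.0023 -0.0001] F [-1.1743 -0.5631  7.7136] gap 0.013750374344736735 t 16.7333 q6 1.4643287772026334
```

The strip is on the floor with its front already against the nose stop: x no longer moves, and the spring load reads about 6 N. Now I let go and rise.

```bash

python3 -m handwheel '[{"dp":[-0.001,0,0],"delta_rot":[0,0.001,0],"fingers":-1},{"dp":[-0.001,0,0],"delta_rot":[0,0.001,0],"fingers":-0.2},{"dp":[0,0,0],"delta_rot":[0,0.001,0],"fingers":-0.2},{"dp":[0,0,0],"delta_rot":[0,0.001,0],"fingers":-0.2},{"dp":[0,0,0],"delta_rot":[0,0.001,0],"fingers":-0.2},{"dp":[0,0,0],"delta_rot":[0,0.001,0],"fingers":-0.2},{"dp":[0,0,0],"delta_rot":[0,0.001,0],"fingers":-0.2},{"dp":[0,0,-0.1],"delta_rot":[0,0.001,0],"fingers":-0.2},{"dp":[0,0,-0.3],"delta_rot":[0,0.001,0],"fingers":-0.2},{"dp":[0,0,-0.6],"delta_rot":[0,0.001,0],"fingers":-0.2},{"dp":[0,0,-1],"delta_rot":[0,0.001,0],"fingers":-0.2},{"dp":[0,0,-1],"delta_rot":[0,0.001,0],"fingers":-0.2},{"dp":[0.3,0,-1],"delta_rot":[0,0.001,0],"fingers":-0.2},{"dp":[0.6,0,-1],"delta_rot":[0,0.001,0],"fingers":-0.2},{"dp":[0.6,0,-1],"delta_rot":[0,0.001,0],"fingers":-0.2},{"dp":[0.6,0,-1],"delta_rot":[0,0.001,0],"fingers":-0.2},{"dp":[0.6,0,-1],"delta_rot":[0,0.001,0],"fingers":-0.2}]'
python3 - <<'E'
from h import *
import pickle
np.set_printoptions(suppress=True,precision=4,linewidth=200)
c=read_camera("scene");pickle.dump(c,open("c3.pkl","wb"));P=cloud(c);ok=c["depth"]>.1;Z=P[...,2]
for x in np.arange(.47,.61,.008):
    k=P[ok&(abs(P[...,0]-x)<.004)&(abs(P[...,1]-.031)<.008)]
    if len(k):print(round(x,3),"z",np.sort(k[:,2]).round(3))
q=P[ok&(c["frame"].max(2)<45)&(abs(P[...,1]-.034)<.022)&(abs(P[...,0]-.4)<.05)&(Z>.06)]
for z in np.arange(.07,.26,.02):
    k=q[abs(q[:,2]-z)<.01]
    if len(k): print("cover",round(z,2),len(k),np.median(k,0))
save(c,"rel.png",(230,70,360,250),3.3)
E
```

```text
time_s: 18.15
tcp_pos: [0.6415, 0.03, 0.1859]
tcp_rot: [0.001, 1.0, 0.003, -0.003]
force: [-0.1, 0.2, 0.0]
finger_gap: 0.0379
0.47 z [0.02  0.021 0.035]
0.478 z [0.024 0.032 0.034]
0.486 z [0.034 0.038]
0.494 z [0.047 0.047]
0.502 z [0.031 0.033 0.036 0.042 0.045 0.047 0.048 0.049 0.05  0.532 0.532 0.535 0.536 0.536 0.536 0.539 0.539 0.539 0.541 0.541 0.541 0.543 0.543 0.543 0.543 0.545 0.545 0.545 0.546 0.548 0.548 0.548 0.548
 0.548 0.548 0.55  0.55  0.55  0.55  0.55  0.551 0.552 0.552 0.552 0.552 0.554 0.554 0.554 0.555 0.555 0.555 0.555 0.556 0.556 0.556 0.557 0.557 0.557 0.557 0.559 0.559 0.559 0.559 0.559 0.559 0.561
 0.561 0.561 0.561 0.561 0.563 0.563 0.563 0.563 0.563 0.565 0.565 0.567 0.567 0.567 0.568 0.569 0.569 0.57  0.571 0.572 0.573 0.575 0.576 0.576]
0.51 z [0.031 0.04  0.042 0.043 0.045 0.045 0.046 0.047 0.047 0.047 0.047 0.047 0.049 0.05  0.051 0.553 0.553 0.56  0.562 0.562 0.563 0.564 0.566 0.566 0.566 0.566 0.566 0.567 0.567 0.568 0.568 0.57  0.57
 0.57  0.571 0.572 0.572 0.572 0.572 0.574 0.574 0.574 0.574 0.574 0.574 0.576 0.576 0.576 0.577 0.577 0.578 0.578 0.5
[... 904 characters left out ...]
1 0.042 0.044 0.044 0.044 0.045 0.046 0.046 0.046 0.047]
0.598 z [-0.753  0.012  0.013  0.013  0.014  0.014  0.015  0.015  0.015  0.015  0.018  0.018  0.018  0.02   0.02   0.021  0.022  0.022  0.024  0.024  0.024  0.025  0.026  0.027  0.029  0.029  0.029  0.03
  0.031]
0.606 z [-0.753 -0.751 -0.751 -0.748  0.013  0.013  0.013  0.014  0.014  0.014  0.015  0.016  0.016]
cover 0.07 46 [0.4022 0.0342 0.068 ]
cover 0.09 28 [0.4037 0.0229 0.087 ]
cover 0.11 17 [0.4037 0.0148 0.1118]
cover 0.13 1 [0.4135 0.014  0.124 ]
cover 0.17 3 [0.4133 0.0528 0.1684]
cover 0.19 34 [0.4017 0.0412 0.195 ]
cover 0.21 77 [0.4009 0.0367 0.2099]
cover 0.23 86 [0.401  0.0335 0.2308]
cover 0.25 3 [0.406  0.0164 0.2409]
```

View pics/rel.png

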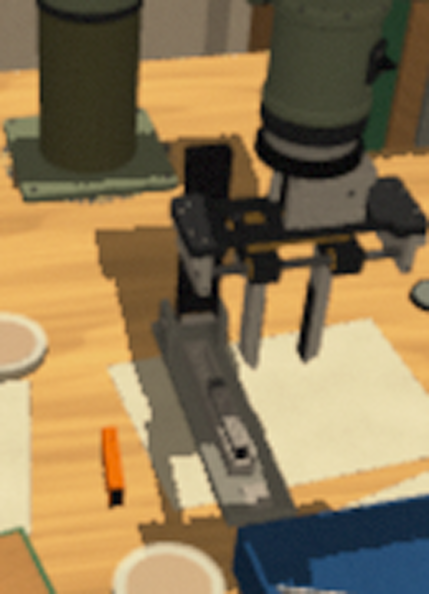

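Picture: the strip lies flat in the channel behind the nose stop at (236,445), with the follower behind it at (215,385). The cover stands upright at (205,230), about 1.58 rad. Next I go over the cover to its back, with fingers shut.

```bash

python3 -m handwheel '[{"dp":[0,0,-0.4],"delta_rot":[0,0.002,0],"fingers":-1},{"dp":[0,0,-0.7],"delta_rot":[0,0.002,0],"fingers":-1},{"dp":[0,-0.027,-1],"delta_rot":[0,0.002,0],"fingers":-1},{"dp":[-0.2,-0.027,-1],"delta_rot":[0,0.002,0],"fingers":-1},{"dp":[-0.4,-0.027,-1],"delta_rot":[0,0.002,0],"fingers":-1},{"dp":[-0.6,-0.027,-1],"delta_rot":[0,0.002,0],"fingers":-1},{"dp":[-0.8,-0.027,-1],"delta_rot":[0,0.002,0],"fingers":-1},{"dp":[-0.9,-0.027,-1],"delta_rot":[0,0.002,0],"fingers":-1},{"dp":[-0.9,-0.027,-1],"delta_rot":[0,0.002,0],"fingers":-1},{"dp":[-0.9,-0.027,-1],"delta_rot":[0,0.002,0],"fingers":-1}]'
python3 go.py 0.365 0.034 0.38 -90
```

```text
time_s: 19.03
tcp_pos: [0.5056, 0.0338, 0.3376]
tcp_rot: [0.001, 1.0, 0.003, 0.0]
force: [0.7, 0.2, -1.2]
finger_gap: 0.0006
pos [0.5056 0.0338 0.3376] dp [-0.9373 -0.0059 -0.2833] rot [ 0.0006 -0.0002  0.0025] F [ 0.6575  0.2296 -1.2442] gap 0.000586204198698295 t 19.0333 q6 1.4621491461524407
```

```bash

python3 -m handwheel '[{"dp":[0,0,-0.28],"delta_rot":[0,0,0.002],"fingers":-1},{"dp":[-0.2,0,-0.28],"delta_rot":[0,0,0.002],"fingers":-1},{"dp":[-0.4,0,-0.28],"delta_rot":[0,0,0.002],"fingers":-1},{"dp":[-0.6,0,-0.28],"delta_rot":[0,0,0.002],"fingers":-1},{"dp":[-0.8,0,-0.28],"delta_rot":[0,0,0.002],"fingers":-1},{"dp":[-0.94,0,-0.28],"delta_rot":[0,0,0.002],"fingers":-1},{"dp":[-0.94,0,-0.28],"delta_rot":[0,0,0.002],"fingers":-1},{"dp":[-0.94,0,-0.28],"delta_rot":[0,0,0.002],"fingers":-1},{"dp":[-0.94,0,-0.28],"delta_rot":[0,0,0.002],"fingers":-1}]'
python3 go.py 0.365 0.034 0.225 -90
python3 -m handwheel '[{"dp":[0,0,0.2],"delta_rot":[0,0,0],"fingers":-1},{"dp":[0,0,0.4],"delta_rot":[0,0,0],"fingers":-1},{"dp":[0,0,0.6],"delta_rot":[0,0,0],"fingers":-1},{"dp":[0,0,0.8],"delta_rot":[0,0,0],"fingers":-1},{"dp":[0,0,1],"delta_rot":[0,0,0],"fingers":-1},{"dp":[0,0,1],"delta_rot":[0,0,0],"fingers":-1},{"dp":[0,0,1],"delta_rot":[0,0,0],"fingers":-1},{"dp":[0,0,1],"delta_rot":[0,0,0],"fingers":-1},{"dp":[0,0,1],"delta_rot":[0,0,0],"fingers":-1}]'
python3 go.py 0.4057 0.034 0.225 -90
```

```text
time_s: 19.78
tcp_pos: [0.3656, 0.033, 0.3795]
tcp_rot: [0.001, 1.0, 0.0, 0.001]
force: [0.7, -1.1, 0.3]
finger_gap: 0.0006
pos [0.3656 0.033  0.3795] dp [-0.0054 -0.0079  1.0302] rot [ 0.0006 -0.0006  0.0004] F [ 0.7191 -1.0654  0.2644] gap 0.0006063437492168645 t 19.7833 q6 1.4237709170287416
time_s: 20.53
tcp_pos: [0.3679, 0.0325, 0.2319]
tcp_rot: [0.001, 1.0, 0.0, 0.003]
force: [-0.3, 0.1, -0.3]
finger_gap: 0.0005
pos [0.3679 0.0325 0.2319] dp [ 0.2517 -0.0096  0.0471] rot [ 0.0009 -0.0025  0.0004] F [-0.2866  0.1379 -0.3297] gap 0.000515213976766336 t 20.5333 q6 1.423703745520368
```

```bash

python3 -m handwheel '[{"dp":[0.08,-0.01,0.046],"delta_rot":[0,-0.002,0],"fingers":-1},{"dp":[0.14,-0.01,0.046],"delta_rot":[0,-0.002,0],"fingers":-1},{"dp":[0.18,-0.01,0.046],"delta_rot":[0,-0.002,0],"fingers":-1},{"dp":[0.22,-0.01,0.046],"delta_rot":[0,-0.002,0],"fingers":-1},{"dp":[0.252,-0.01,0.046],"delta_rot":[0,-0.002,0],"fingers":-1},{"dp":[0.31,-0.01,0.05],"delta_rot":[0,-0.002,0],"fingers":-1},{"dp":[0.372,-0.01,0.055],"delta_rot":[0,-0.002,0],"fingers":-1},{"dp":[0.43,-0.01,0.065],"delta_rot":[0,-0.002,0],"fingers":-1},{"dp":[0.49,-0.01,0.077],"delta_rot":[0,-0.002,0],"fingers":-1},{"dp":[0.49,-0.01,0.077],"delta_rot":[0,-0.002,0],"fingers":-1},{"dp":[0.49,-0.01,0.077],"delta_rot":[0,-0.002,0],"fingers":-1}]'
python3 go.py 0.4414 0.034 0.2203 -90
cat > cov.py <<'E'
from h import *
import pickle
np.set_printoptions(suppress=True,precision=4,linewidth=200)
c=read_camera("scene");pickle.dump(c,open("cc.pkl","wb"));P=cloud(c);ok=c["depth"]>.1;Z=P[...,2]
m=ok&(c["frame"].max(2)<45)&(abs(P[...,1]-.034)<.022)&(P[...,0]>.385)&(P[...,0]<.62)&(Z>.065)&(Z<.26)
q=P[m][:,[0,2]]; print(len(q))
if len(q)>10:
    w=cv2.fitLine(q.astype(np.float32),cv2.DIST_HUBER,0,.001,.001).ravel(); print("angle",np.arctan2(abs(w[1]),w[0]*np.sign(w[1])),w, q.max(0))
E
python3 cov.py
```

```text
time_s: 21.45
tcp_pos: [0.442, 0.0339, 0.2203]
tcp_rot: [0.001, 1.0, 0.0, 0.0]
force: [0.0, -0.0, 0.3]
finger_gap: 0.0003
pos [0.442  0.0339 0.2203] dp [-0.004  -0.0005  0.0002] rot [ 0.001  -0.0003  0.0004] F [ 0.0027 -0.0442  0.2515] gap 0.00031473402568442074 t 21.45 q6 1.4526890137621749
480
angle 1.2639875 [0.302  0.9533 0.4379 0.1565] [0.4749 0.2348]
```

```bash

python3 -m handwheel '[{"dp":[0.055,0,0.016],"delta_rot":[0,0,0],"fingers":-1},{"dp":[0.111,0,0.033],"delta_rot":[0,0,0],"fingers":-1},{"dp":[0.167,0,0.055],"delta_rot":[0,0,0],"fingers":-1},{"dp":[0.223,0,0.078],"delta_rot":[0,0,0],"fingers":-1},{"dp":[0.276,0,0.105],"delta_rot":[0,0,0],"fingers":-1},{"dp":[0.329,0,0.133],"delta_rot":[0,0,0],"fingers":-1},{"dp":[0.38,0,0.166],"delta_rot":[0,0,0],"fingers":-1},{"dp":[0.429,0,0.2],"delta_rot":[0,0,0],"fingers":-1},{"dp":[0.477,0,0.237],"delta_rot":[0,0,0],"fingers":-1},{"dp":[0.523,0,0.275],"delta_rot":[0,0,0],"fingers":-1},{"dp":[0.566,0,0.317],"delta_rot":[0,0,0],"fingers":-1},{"dp":[0.608,0,0.36],"delta_rot":[0,0,0],"fingers":-1},{"dp":[0.647,0,0.406],"delta_rot":[0,0,0],"fingers":-1},{"dp":[0.684,0,0.453],"delta_rot":[0,0,0],"fingers":-1},{"dp":[0.719,0,0.502],"delta_rot":[0,0,0],"fingers":-1},{"dp":[0.751,0,0.553],"delta_rot":[0,0,0],"fingers":-1},{"dp":[0.78,0,0.605],"delta_rot":[0,0,0],"fingers":-1},{"dp":[0.807,0,0.659],"delta_rot":[0,0,0],"fingers":-1},{"dp":[0.807,0,0.659],"delta_rot":[0,0,0],"fingers":-1},{"dp":[0.807,0,0.659],"delta_rot":[0,0,0],"fingers":-1}]'
python3 go.py 0.5631 0.034 0.1215 -90
python3 cov.py
```

```text
time_s: 23.17
tcp_pos: [0.5627, 0.0338, 0.1209]
tcp_rot: [0.001, 1.0, 0.0, -0.0]
force: [0.1, -0.3, 0.2]
finger_gap: 0.0006
pos [0.5627 0.0338 0.1209] dp [ 0.0029 -0.0015 -0.0038] rot [0.001  0.0001 0.0004] F [ 0.062  -0.2595  0.2206] gap 0.0006051221539219721 t 23.1667 q6 1.4784409253679032
384
angle 0.9901067 [0.5486 0.8361 0.5405 0.1524] [0.5991 0.26  ]
```

```bash

python3 -m handwheel '[{"dp":[0.024,0,0.053],"delta_rot":[0,0,0],"fingers":-1},{"dp":[0.048,0,0.107],"delta_rot":[0,0,0],"fingers":-1},{"dp":[0.065,0,0.164],"delta_rot":[0,0,0],"fingers":-1},{"dp":[0.082,0,0.221],"delta_rot":[0,0,0],"fingers":-1},{"dp":[0.095,0,0.281],"delta_rot":[0,0,0],"fingers":-1},{"dp":[0.105,0,0.339],"delta_rot":[0,0,0],"fingers":-1},{"dp":[0.111,0,0.37],"delta_rot":[0,0,0],"fingers":-1},{"dp":[0.111,0,0.38],"delta_rot":[0,0,0],"fingers":-1},{"dp":[0.111,0,0.38],"delta_rot":[0,0,0],"fingers":-1}]'
python3 go.py 0.5794 0.034 0.054 -90
python3 - <<'E'
from h import *
c=read_camera("scene"); save(c,"shut1.png",(230,90,360,250),3.6)
E
```

```text
time_s: 23.97
tcp_pos: [0.5788, 0.0337, 0.0636]
tcp_rot: [0.001, 1.0, 0.0, -0.001]
force: [-0.4, -0.4, -0.4]
finger_gap: 0.0005
pos [0.5788 0.0337 0.0636] dp [ 0.0038 -0.0021  0.0637] rot [0.001  0.0006 0.0005] F [-0.3932 -0.3857 -0.3663] gap 0.0004852228919450361 t 23.9667 q6 1.4811998162473388
```

View pics/shut1.png

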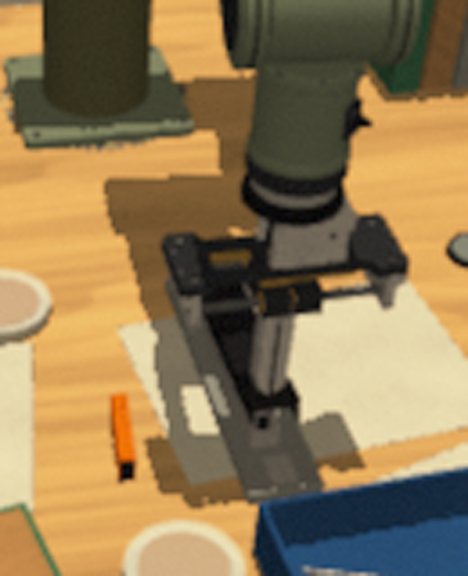

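The cover is down nearly level, with its tip at (275,400) and the strip's end under it at (262,422). I'll finish pressing gently in small steps.

```bash

python3 -m handwheel '[{"dp":[0.003,0,0.02],"delta_rot":[0,0,0],"fingers":-1},{"dp":[0.003,0,0.04],"delta_rot":[0,0,0],"fingers":-1},{"dp":[0.003,0,0.055],"delta_rot":[0,0,0],"fingers":-1},{"dp":[0.003,0,0.055],"delta_rot":[0,0,0],"fingers":-1},{"dp":[0.003,0,0.055],"delta_rot":[0,0,0],"fingers":-1}]'
python3 -m handwheel '[{"dp":[0,0,0.008],"delta_rot":[0,0,0],"fingers":-1},{"dp":[0,0,0.014],"delta_rot":[0,0,0],"fingers":-1},{"dp":[0,0,0.014],"delta_rot":[0,0,0],"fingers":-1},{"dp":[0,0,0.014],"delta_rot":[0,0,0],"fingers":-1}]'
```

```text
time_s: 24.43
tcp_pos: [0.5794, 0.0337, 0.0557]
tcp_rot: [0.001, 1.0, 0.0, -0.0]
force: [0.2, 0.4, 0.4]
finger_gap: 0.0004
time_s: 24.77
tcp_pos: [0.5796, 0.0337, 0.0542]
tcp_rot: [0.001, 1.0, 0.001, -0.0]
force: [-1.4, 0.2, 4.2]
finger_gap: -0.0
```

```bash

python3 -m handwheel '[{"dp":[0,0,0.008],"delta_rot":[0,0,0],"fingers":-1},{"dp":[0,0,0.015],"delta_rot":[0,0,0],"fingers":-1},{"dp":[0,0,0.015],"delta_rot":[0,0,0],"fingers":-1},{"dp":[0,0,0.015],"delta_rot":[0,0,0],"fingers":-1}]'
python3 -m handwheel '[{"dp":[0,0,-0.05],"delta_rot":[0,0,0],"fingers":-1},{"dp":[0,0,-0.3],"delta_rot":[0,0,0],"fingers":-1},{"dp":[0,0,-0.6],"delta_rot":[0,0,0],"fingers":-1},{"dp":[0,0,-1],"delta_rot":[0,0,0],"fingers":-1},{"dp":[0.3,0.3,-1],"delta_rot":[0,0,0],"fingers":-1},{"dp":[0.6,0.8,-1],"delta_rot":[0,0,0],"fingers":-1},{"dp":[0.6,1,-1],"delta_rot":[0,0,0],"fingers":-1},{"dp":[0.6,1,-1],"delta_rot":[0,0,0],"fingers":-1},{"dp":[0.6,1,-1],"delta_rot":[0,0,0],"fingers":-1},{"dp":[0.6,1,-1],"delta_rot":[0,0,0],"fingers":-1}]'
python3 - <<'E'
from h import *
np.set_printoptions(suppress=True,precision=4,linewidth=200)
c=read_camera("scene");P=cloud(c);ok=c["depth"]>.1;Z=P[...,2]
m=ok&(c["frame"].max(2)<60)&(abs(P[...,1]-.034)<.015)&(P[...,0]>.41)&(P[...,0]<.61)&(Z>.03)&(Z<.15)
for x in np.arange(.42,.62,.01):
    k=P[m&(abs(P[...,0]-x)<.005)]
    if len(k):print(round(x,3),len(k),np.median(k[:,2]).round(4),k[:,2].max().round(4))
k=P[m&(P[...,0]<.57)];p=np.polyfit(k[:,0],k[:,2],1);print("tilt",p[0])
k=P[ok&(abs(P[...,1]-.031)<.006)&(P[...,0]>.585)&(P[...,0]<.6)&(Z>.02)];print("front z",np.sort(k[:,2]).round(3))
save(c,"shut2.png",(150,60,390,280),2.7)
E
```

```text
time_s: 25.1
tcp_pos: [0.5797, 0.0337, 0.054]
tcp_rot: [0.001, 1.0, 0.001, -0.0]
force: [-5.4, 0.1, 12.2]
finger_gap: 0.0002
time_s: 25.93
tcp_pos: [0.6707, -0.1195, 0.2038]
tcp_rot: [0.002, 1.0, -0.002, -0.0]
force: [-0.0, 0.6, 0.7]
finger_gap: 0.0006
0.42 13 0.0531 0.0562
0.43 17 0.0535 0.0561
0.44 17 0.0535 0.0552
0.45 20 0.0535 0.0549
0.46 19 0.053 0.0549
0.47 19 0.0531 0.0549
0.48 17 0.0531 0.0561
0.49 25 0.0533 0.0559
0.5 18 0.0525 0.0556
0.51 20 0.0536 0.0566
0.52 21 0.0535 0.0565
0.53 20 0.0535 0.0553
0.54 21 0.0526 0.0549
0.55 19 0.0531 0.0555
0.56 23 0.0535 0.055
0.57 18 0.0541 0.0581
0.58 23 0.0554 0.0586
0.59 34 0.0544 0.0592
0.6 22 0.054 0.0575
tilt 0.00046622327412404474
front z [0.021 0.022 0.023 0.023 0.025 0.027 0.027 0.027 0.028 0.028 0.029 0.03  0.03  0.033 0.034 0.034 0.035 0.037 0.041 0.048 0.05  0.053 0.053 0.053 0.054 0.054 0.054 0.054 0.055 0.055 0.056 0.056 0.056
 0.057 0.058 0.058]
```

View pics/shut2.png

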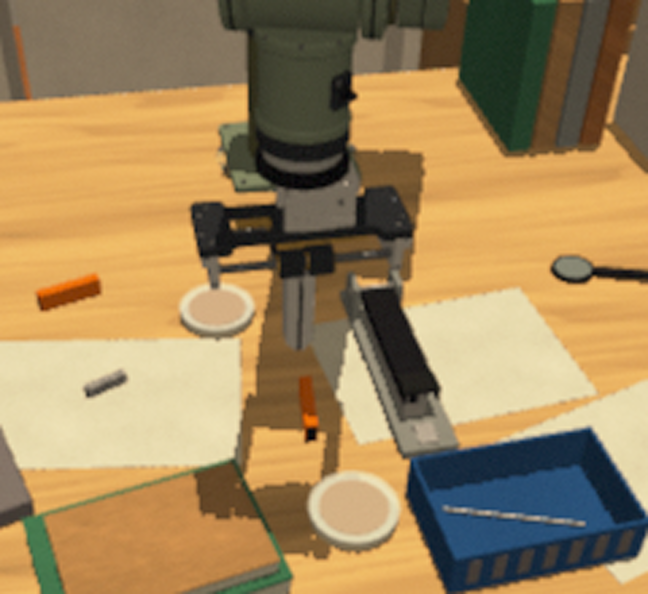

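The cover lies level over the channel (tilt about 0.0005), and in the picture it runs from (370,290) to (415,395). The bystanders in view are untouched and the gripper is free in the air, so I'm handing in.

```bash
python3 -c "
from h import *
s=sense();print(abs(s['joint_vel']).max(),s['force']);print(finish_job())"
```

```text
0.047070368434930454 [-0.22052503  0.49237084 -0.19859837]
the job is handed in; nothing more can be done
None
```

The long steel strip is home in the stapler channel and the cover rail is shut. I handed the job in at about 26 s; the system reported no verdict.

**What I did:** I slid the strip back against the spring follower and lowered it behind the nose stop. I let go with the cover still open, then swung the cover down from behind and pressed it shut.

**Last checks:**
- **Strip:** after release it lay flat. The camera put its top at about 45.5 mm against 44 mm expected, and the same camera read the base plate about 1.5 mm high. Before release it rested on the channel floor, its front was against the nose stop, and the spring load was about 6 N. I could not read the follower value directly.
- **Cover:** the roof reads level to about 0.0005 rad. The thumb pad stopped the fingers at z = 54 mm, which is the shut height.
- **Forces:** the highest tool force I saw was about 13 N, in the final press on the cover. The limits are 20 N on the strip and 25 N on the stapler.
- **Surroundings:** the bystanders in the last picture look unmoved. The jar and pencil box were out of view or barely in it, and I did not measure any bystander's position. The gripper is clear of everything.

**What went wrong on the way:**
- The first grasp closed above the strip. The strip had not moved, and a second, slower descent gripped it.
- The first lowering touched the nose stop at about 6 N, so I lifted, moved the strip about 3 mm further back and lowered it again.
- The two cameras disagreed by about 4 mm sideways on the stapler. I used the scene camera, which matched the arm on the held strip to about 1 mm.

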